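# Clamp an index table with its ring nut and a tommy bar

## Robot

A 7-joint arm with a two-finger parallel gripper is mounted at the origin on the work surface. World frame = base frame: x ahead of the robot, y to its left, z up, the work surface at z = 0. Lengths are in m, angles in rad, forces in N, time in s.
With the tool pointing down it reaches from about 0.4 to 0.875 m from the base axis. Payload 19.3 kg.
Tool frame: the origin (TCP) lies between the finger pads; the fingertips stand 19 mm ahead of it and the grasp point (between the pads) is the TCP; z points along the fingers, y is the direction in which the jaws open and shut (so a half turn about z gives the same grasp; the last joint's range is limited). The gripper opens to 85 mm and grips with 20 to 120 N. Pads are 22 mm wide; open, the fingers measure 114 mm over their backs; the gripper's body (76 mm by 85 mm) begins 54 mm behind the grasp point. The pads swing forward as they close: fully open they stand 13 mm farther back than shut.
Start: joints at [1.158, 0.521, -0.036, 1.599, 0.021, 1.021, -0.113], TCP at [0.21, -0.589, 0.25] pointing down, gripper open.
Joint ranges: [-2.91, 2.91], [-0.3, 2.13], [-1.5, 1.42], [0.17, 2.43], [-1.26, 4.41], [0.16, 1.93], [-2.52, 2.52]. Speed limits (rad/s): [1.89, 1.89, 2.39, 2.39, 3.01, 3.01, 3.01].

## Interface

Orientations are given as [roll, pitch, yaw] about the fixed x, y, z axes, in that order (R = Rz(yaw) Ry(pitch) Rx(roll)).
In Python, from workcell import status, imaging, bot gives the robot as it stands.
- The arm moves only by the shell command python3 -m handwheel 'ROWS' [FORCE]. ROWS is JSON, a list of rows, each an object with "offset": the shift along the tool's x, y, z in mm, a list of three; "rot": the turn, a rotation vector about the tool's x, y, z in degrees, a list of three; "claw": the opening, from -1 (shut) to 1 (fully open). A call has 1 to 12 rows; each row shifts and turns the commanded pose from where the row before left it, along the tool's axes as they then stand; what a row does not reach is not made up. A row lasts 1/10 s, in which the tool goes at most 50 mm and 8.59 degrees, less where a joint would pass 70% of its speed; a pose out of reach is approached as far as the arm can. A call is refused whole if a number of a shift passes 50 or a number of a turn 8.59, either way. A call with a gripper value outside its range is refused whole. The fingers move at their own pace and stop on an object; FORCE is the grip in N (left out, the last holds). Time passes only in rows, so rows that do not move let the fingers close. It gives the time, the measured TCP pose, the force and the opening at its end, in the units of the state.
- status.observe(): the state, without advancing time (a new reading comes with each control period).
- imaging.grab_frame(name): name is "side" or "top"; returns a dict with "color" (420x560x3 uint8, red, green, blue), "range_z" (420x560 float32, m along the optical axis (not along the pixel's ray), 0 where there is no reading), "fx", "fy", "cx", "cy" (pixels), "camera_from_world" (4x4, takes a point from world to camera coordinates). Camera axes: x right, y down, z forward; pixel columns grow to the right and rows downward; lengths in m; the calibration is good to about 2 mm. A picture is of the moment at which its call begins.
- bot.job_done(): hands the job in, once; it reports no verdict.
Trained networks look in the newest picture that a camera, given by its name, has taken for a name from the list of things; names that differ only in an ending like _2 or _b are one class to them, and where a whole thing is asked for, a point or a joint stands for the part that bears it (a point fixed in the world has none). Each returns a list of dicts, best first, with "conf" (0 to 1); they miss things now and then, are a little off and sometimes report something else, mostly with a low value. They report only what shows in the picture. A call takes as long as a camera call.
- imaging.regions_of(thing, camera): "region" (420x560 bool, what is visible of it) and "box" ([centre column, centre row, width, height] in pixels, round what is visible of it).
- imaging.mark_of(thing, camera): "uv" ([column, row] in pixels: a listed point, or the origin of a listed thing).
The state is a dict: "clock": time; "qpos": joint angles; "qd": joint speeds; "joint_efforts": joint torques, N m; "position": TCP position; "tool_rot": TCP orientation; "force": force on the tool from outside, world axes, zero at the start; "moment": the same for the moment, N m; "grip_width": finger opening in m.
Only numpy, scipy, OpenCV 4.12 (cv2) and the standard library are available. Lean on these libraries where they do the work, as an engineer would, in place of code of your own. Each camera call takes 0.05 s, during which the arm holds its last target.

## Task

Clamp the index table: tighten its ring nut clockwise (seen from above) with the tommy bar, swinging the bar between the near guide posts and moving it on to a fresh hole when it has no more swing, until the nut has come down on its disc spring and is snug at about 1 newton-metre, feeling for it and never overtightening. Turn the nut only with the bar, without wrenching it, and then lay the bar back in its cradle, leaving everything else where it is.

Things in the scene. Friction and masses are not known exactly. Their poses are not given: they have to be found in the camera images.
- ring_nut: Plain steel round nut on the index table's upright threaded spindle: 96 mm diameter, 36 mm high, with 8 radial holes in its side, one every 45 degrees, each below a small round dimple in the top face. Holes: 13.5 mm wide, chamfered mouth, centre line 18 mm above the underside, blind, end 23 mm from the nut's axis. Origin: on the axis at the underside; x axis runs through one hole, z up.
- index_table: Aluminium deck plate 300 x 370 x 12 mm with a 256 mm black round table (nests to 51 mm high), spindle (top 114 mm) and 82 mm disc spring (top 64 mm) on which the nut seats. Right-hand thread, 8 mm per turn. The nut stands clear of the spring at first, turns at about 0.1 N m until it touches, then stiffens within about 10 degrees. Origin: centre of the plate's underside, x along the 300 mm side, z up.
- near_left_post (a point): Top centre of one of the four plain steel guide posts on the deck plate, 20 mm thick, 116 mm high, at x = +/-60, y = +/-155 mm in the index table's frame; this one is at (-60, +155). The bar stands out 173 mm from the nut's axis when fully in a hole, so on the robot's side (-x) it can swing only between the two near posts, about 60 degrees either side of the table's -x direction.
- tommy_bar: Plain dark steel round bar, 12 mm diameter, 150 mm long, both ends rounded and alike, about 0.13 kg. It lies level in the two V notches of its cradle, axis 42 mm above the bench. Origin: middle of the bar, on its axis; x along the bar. It has a little play to lean in a hole; where a stiff grip keeps it from leaning, the grip's couple counts too: torque on the nut = force x distance from the axis + couple.
- bar_cradle: White fixed plastic cradle: base 120 x 60 x 12 mm and two uprights 10 mm thick, 44 mm wide, 54 mm high, 90 mm apart (at x = +/-45 mm), each with a V notch 30 mm wide at the top. A bar lying in the notches has its axis 42 mm above the origin, along x. Origin: centre of the underside, z up.
- parts_tray: Bystander: black divided tray 160 x 110 x 32 mm, on the other side from the cradle. Origin: centre of the underside.
- spare_nut: Bystander: smaller plain steel ring, 60 mm diameter, 32 mm bore, 20 mm high, without side holes. Origin: centre of the underside.
- drift_pin: Bystander: square steel drift 115 x 16 x 16 mm lying on the bench, too thick for the holes. Origin: centre of the underside, x along it.
- wrench: Bystander: steel open-ended wrench 160 mm long lying on the bench. Origin: centre of the underside, x along it.
- screwdriver: Bystander: screwdriver with black handle lying on the bench. Origin: centre of the underside, x along it.
- wipe_bottle: Bystander: white bottle 60 mm diameter, 150 mm high, blue cap. Origin: centre of the underside.
- screw_jar: Bystander: clear jar 52 mm diameter, 55 mm high. Origin: centre of the underside.

How it is judged:
On the way, in this order (a step that is already met when the one before it is completed fails the run):
1. an end of the bar is well inside a side hole of the nut (at least 10 mm deep) (horizontal distance between tommy_bar and ring_nut below 0.113 m and z of tommy_bar in the frame of ring_nut between 0.012 and 0.024 m), for 0.2 s.
2. the nut is down on its disc spring, clamping with more than 28 N (contact force between ring_nut and index_table above 28 N), for 0.3 s.
At the end, for the whole second after the job is handed in: The nut clamps with 28 to 115 N (about 0.45 to 1.5 N m of tightening torque), and the bar lies at rest in both V notches of its cradle: along the cradle within 7 degrees, centre within 25 mm of the middle lengthwise, 6 mm sideways and 5 mm of its resting height (contact force between ring_nut and index_table between 28 and 115 N and x of tommy_bar in the frame of bar_cradle between -0.025 and 0.025 m and y of tommy_bar in the frame of bar_cradle between -0.006 and 0.006 m and z of tommy_bar in the frame of bar_cradle between 0.037 and 0.047 m and angle between the x axis of tommy_bar and the x axis of bar_cradle, either way round below 0.12 rad and linear speed of tommy_bar below 0.02 m/s); the robot touches nothing.
It fails at once if the nut is overtightened: it clamps with more than 130 N (contact force between ring_nut and index_table above 130 N).
It fails at once if the fingers or the arm push the nut (over 8 N) (contact force between any of the fingers, the arm and ring_nut above 8 N).
It fails at once if the bar is wrenched in the nut: over 100 N between them (contact force between tommy_bar and ring_nut above 100 N).
It fails at once if a bystander is shifted by more than 20 mm (distance of any of parts_tray, spare_nut, drift_pin, wrench, screwdriver, wipe_bottle, screw_jar from where it was at the start of the episode above 0.02 m).
It also fails if it takes over 70 s, if anything falls off the work surface, if the arm or the gripper's body presses on something with over 40 N, if the wrist force passes 120 N, or if a joint passes its speed limit or range.

## Working session

There is one attempt and no reset: what is moved stays moved. The work goes in short steps, Python scripts to look and compute and a shell command to move; the robot and the scene stay as the last step left them, time stands still between calls to the robot, and variables do not carry over. Pictures are saved under pics/ and viewed, and the job is handed in when it is done.

```bash
ls; mkdir -p pics; python3 - <<'E'
from workcell import status, imaging, bot
import cv2
s=status.observe(); print({k:(v if not hasattr(v,'tolist') else v.tolist()) for k,v in s.items()})
import numpy as np
for n in ("side","top"):
    f=imaging.grab_frame(n); cv2.imwrite(f"pics/{n}0.png",f["color"][:,:,::-1])
    print(n,f["fx"],f["fy"],f["cx"],f["cy"]); print(np.round(f["camera_from_world"],4).tolist())
    for t in ("ring_nut","index_table","near_left_post","tommy_bar","bar_cradle"):
        try: print(t,[(m["uv"],m["conf"]) for m in imaging.mark_of(t,n)][:3])
        except Exception as e: print(t,e)
E
```

```text
pics
{'clock': 0.0, 'qpos': [1.1578011502944403, 0.5220265393503789, -0.03632364610655966, 1.5999994049118893, 0.021220299097825964, 1.021108816375022, -0.11280019131457908], 'qd': [5.6897047577498345e-05, -0.0021875002198553073, 0.0006208845183429005, -0.0004222467708243167, 0.001056437099603682, 0.0008871069649459629, -8.328263008176924e-05], 'joint_efforts': [0.0001434352770957048, -92.71009683609009, 1.9795668125152588, -36.99360251426697, 0.017795192543417215, 0.008213249675463885, -8.358571903954726e-05], 'position': [0.20992815972192752, -0.588352308955604, 0.24972104558067323], 'tool_rot': [-3.140440609250932, 0.00010206154526848366, 0.3427922744209164], 'force': [0.3012706613250931, 0.11888348013524319, -0.008204989703823499], 'moment': [-0.028031443852746838, 0.03337970322825061, 0.05017382686182971], 'grip_width': 0.08520463721173473}
side 527.420036951534 527.420036951534 274.33122980005044 208.6285327030198
[[-0.8914, -0.4527, -0.0199, 0.4525], [-0.2621, 0.5509, -0.7923, 0.2196], [0.3697, -0.7011, -0.6098, 1.5473], [0.0, 0.0, 0.0, 1.0]]
ring_nut [([251.3, 202.9], 0.94), ([166.5, 281.8], 0.67)]
index_table [([254.0, 218.7], 0.73), ([222.3, 301.7], 0.71)]
near_left_post [([247.7, 221.4], 0.62)]
tommy_bar [([225.3, 302.4], 0.56), ([329.0, 179.5], 0.47)]
bar_cradle [([220.3, 311.9], 0.8)]
top 494.65388917376094 494.65388917376094 274.7725675219052 205.4901279020104
[[-0.0148, -0.9999, -0.0084, 0.0167], [-0.9947, 0.0155, -0.1013, 0.5414], [0.1014, 0.0068, -0.9948, 1.2346], [0.0, 0.0, 0.0, 1.0]]
ring_nut [([298.8, 173.7], 0.73), ([146.0, 154.4], 0.41)]
index_table [([297.3, 178.0], 0.95)]
near_left_post [([239.3, 202.8], 0.96)]
tommy_bar [([131.5, 229.3], 0.62), ([448.9, 159.0], 0.6), ([415.9, 237.2], 0.48)]
bar_cradle [([139.9, 230.3], 0.7), ([173.4, 286.7], 0.48)]
```

View pics/side0.png

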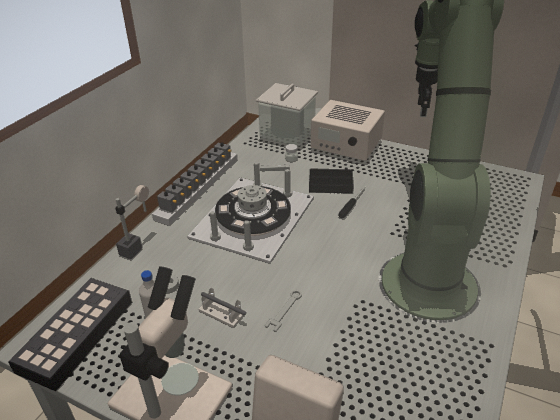

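View pics/top0.png

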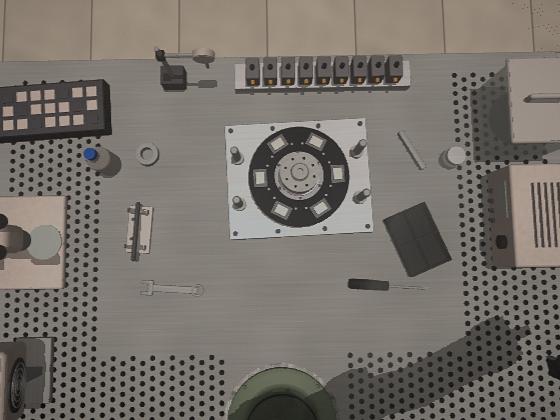

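```bash
cat > h.py <<'E'
from workcell import status, imaging, bot
import numpy as np, cv2
def cloud(f):
    z=f["range_z"]; v,u=np.indices(z.shape)
    P=np.stack([(u-f["cx"])/f["fx"]*z,(v-f["cy"])/f["fy"]*z,z],-1)
    T=np.linalg.inv(f["camera_from_world"])
    W=P@T[:3,:3].T+T[:3,3]; W[z<=0]=np.nan
    return W
def proj(f,p):
    c=f["camera_from_world"]@np.append(p,1); return np.array([c[0]/c[2]*f["fx"]+f["cx"],c[1]/c[2]*f["fy"]+f["cy"]])
def atz(f,uv,z):
    T=np.linalg.inv(f["camera_from_world"]); d=T[:3,:3]@np.array([(uv[0]-f["cx"])/f["fx"],(uv[1]-f["cy"])/f["fy"],1]); o=T[:3,3]
    return o+d*(z-o[2])/d[2]
def crop(f,u0,v0,w,h,k,name):
    cv2.imwrite(name,cv2.resize(f["color"][v0:v0+h,u0:u0+w,::-1],None,fx=k,fy=k,interpolation=cv2.INTER_CUBIC))
E
python3 - <<'E'
from h import *
f=imaging.grab_frame("top"); W=cloud(f)
np.save("top_W.npy",W)
crop(f,220,115,160,125,5,"pics/nut0.png"); crop(f,110,190,60,80,7,"pics/cr0.png")
g=imaging.grab_frame("side"); WS=cloud(g)
crop(g,185,155,135,110,5,"pics/nuts0.png"); crop(g,190,280,70,50,9,"pics/crs0.png")
for n,F,w in(("top",f,W),("side",g,WS)):
  for t in ("tommy_bar","bar_cradle","ring_nut","index_table"):
    for r in imaging.regions_of(t,n)[:1]:
        p=w[r["region"]]; p=p[~np.isnan(p[:,0])]; print(n,t,r["conf"],len(p),np.round(p.mean(0),4),np.round(np.percentile(p,[2,50,98],axis=0),4).tolist())
# nut top
z=W[...,2]
uv=(298,173)
for name,(u,v) in dict(nl=(239,203),nr=(363,195),fl=(235,155),fr=(358,147)).items():
    s=W[v-15:v+15,u-15:u+15].reshape(-1,3); m=s[(s[:,2]>0.105)&(s[:,2]<0.135)]; print(name,len(m),m.mean(0) if len(m) else s[:,2].max())
s=W[140:210,260:340].reshape(-1,3); print(np.histogram(s[:,2][~np.isnan(s[:,2])],bins=np.arange(0,0.13,0.005)))
E
```

```text
top tommy_bar 0.69 280 [0.4802 0.3596 0.0468] [[0.4112, 0.3509, 0.0403], [0.4808, 0.3594, 0.0471], [0.5486, 0.3685, 0.0521]]
top bar_cradle 0.83 884 [0.4879 0.3558 0.0161] [[0.4311, 0.3282, 0.0056], [0.4878, 0.352, 0.0131], [0.5447, 0.389, 0.0409]]
top ring_nut 0.77 1024 [ 0.612  -0.0508  0.1018] [[0.5684, -0.095, 0.0708], [0.6097, -0.05, 0.1034], [0.6584, -0.0081, 0.1081]]
top index_table 0.6 14922 [ 0.6089 -0.0513  0.0318] [[0.4706, -0.2281, 0.0082], [0.6044, -0.0497, 0.0222], [0.7579, 0.1239, 0.1132]]
side tommy_bar 0.38 526 [ 0.6059 -0.0352  0.0944] [[0.5671, -0.0956, 0.0678], [0.6017, -0.0272, 0.1], [0.6568, -0.0019, 0.108]]
side bar_cradle 0.65 700 [0.4849 0.3717 0.0184] [[0.4304, 0.3381, 0.0018], [0.4847, 0.374, 0.0136], [0.5412, 0.3941, 0.0485]]
side ring_nut 0.93 567 [ 0.6071 -0.0377  0.0931] [[0.5674, -0.098, 0.057], [0.6012, -0.0293, 0.0999], [0.6624, -0.0019, 0.1089]]
side index_table 0.74 217 [ 0.3365 -0.2314  0.018 ] [[0.3252, -0.3551, -0.0025], [0.3343, -0.2215, 0.0203], [0.3608, -0.1716, 0.0297]]
nl 57 [0.54806478 0.09983616 0.11470035]
nr 56 [ 0.56042662 -0.20809724  0.11496386]
fl 55 [0.66709792 0.10497343 0.11514177]
fr 58 [ 0.68018075 -0.20371197  0.11461863]
(array([   1,   10,   31,    5,    0,    0,    1,   72, 1483, 1647,  698,
        252,   90,   10,   10,   12,    9,    5,    9,   73,  631,  323,
        136,   66,    1]), array([0.   , 0.005, 0.01 , 0.015, 0.02 , 0.025, 0.03 , 0.035, 0.04 ,
       0.045, 0.05 , 0.055, 0.06 , 0.065, 0.07 , 0.075, 0.08 , 0.085,
       0.09 , 0.095, 0.1  , 0.105, 0.11 , 0.115, 0.12 , 0.125]))
```

View pics/nut0.png

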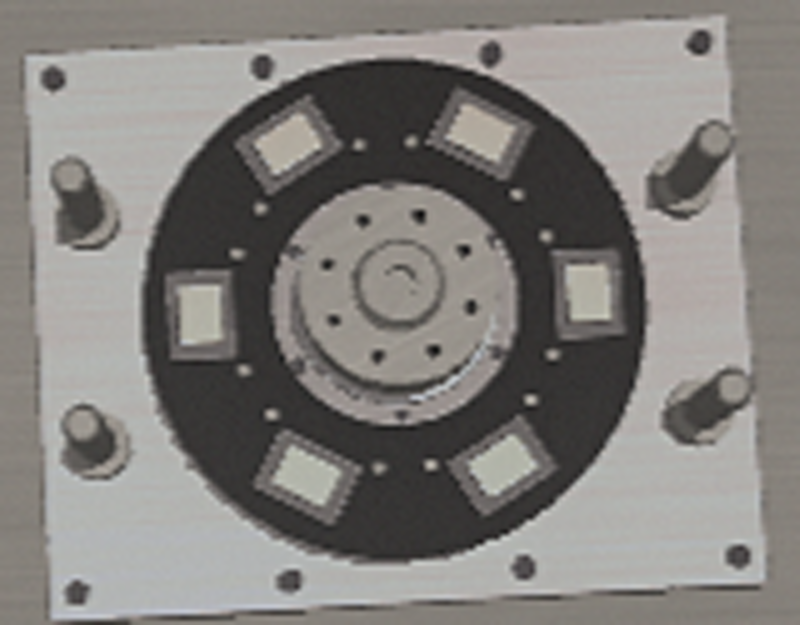

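View pics/cr0.png

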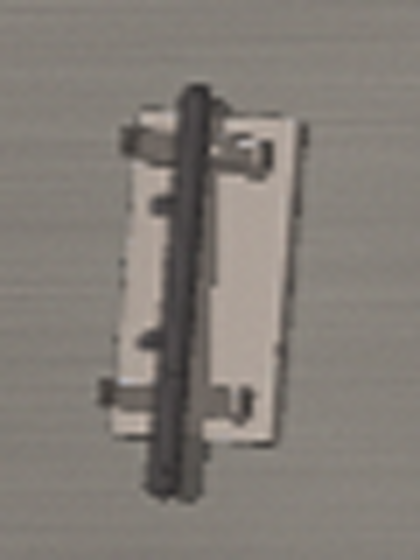

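View pics/nuts0.png

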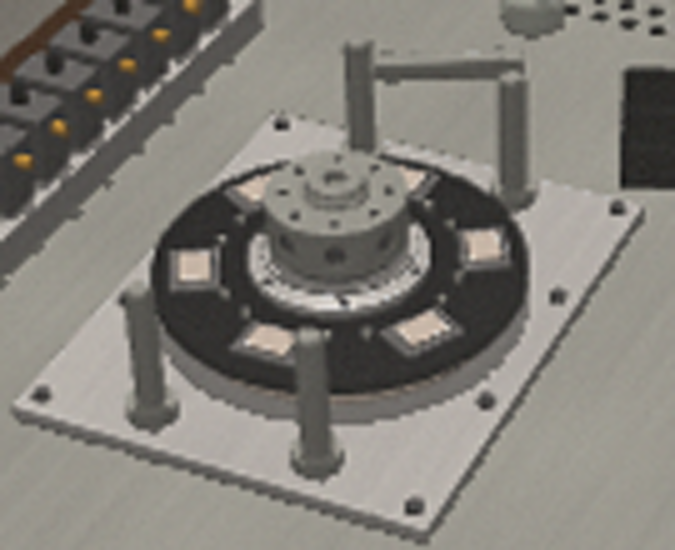

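View pics/crs0.png

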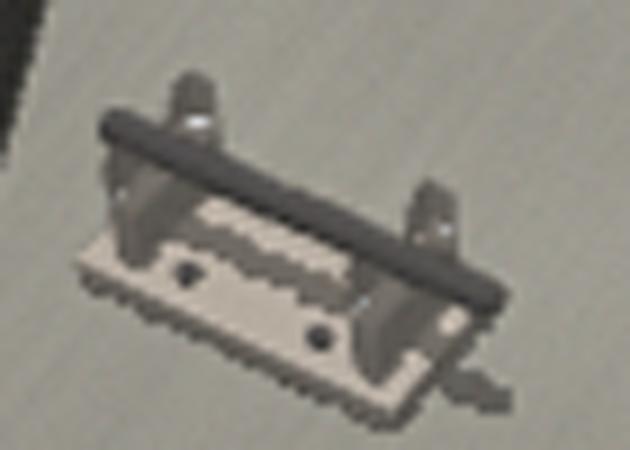

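```bash
python3 - <<'E'
from h import *
import glob
f=imaging.grab_frame("top"); g=imaging.grab_frame("side")
# average nut-top depth
zs=[]
for k in range(2):
    W=cloud(f if k==0 else imaging.grab_frame("top")); s=W[150:200,270:330].reshape(-1,3)
    c=np.array([.613,-.0515]); r=np.linalg.norm(s[:,:2]-c,axis=1)
    m=(r<0.042)&(r>0.022)&(s[:,2]>.09); zs.append((np.median(s[m,2]),s[m,2].mean(),m.sum()))
    t=(r<0.012); p=s[r<0.06]; zs.append(("spindle",np.median(s[t,2])))
    plate=W[215:232,240:350].reshape(-1,3); zs.append(("plate",np.nanmedian(plate[:,2])))
    b=W[250:275,250:330].reshape(-1,3); zs.append(("bench",np.nanmedian(b[:,2])))
print(zs)
W=cloud(g)
for nm,(cx,cy) in dict(nutS=(251,195)).items():
    s=W[180:215,230:275].reshape(-1,3); r=np.linalg.norm(s[:,:2]-np.array([.613,-.0515]),axis=1); m=(r<.042)&(r>.022)&(s[:,2]>.09); print("side top",np.median(s[m,2]),m.sum())
    b=W[200:260,330:360].reshape(-1,3); print("bench side",np.nanmedian(b[:,2]))
zt=0.103
d=[(419,216),(363,220),(327,264),(333,320),(377,356),(433,350),(471,306),(463,250)]
P=np.array([atz(f,((u+.5)/5-.5+220,(v+.5)/5-.5+115),zt)[:2] for u,v in d]); c=P.mean(0); print("center dimples",c,np.linalg.norm(P-c,axis=1).mean())
a=np.degrees(np.arctan2(*(P-c).T[::-1]))%360; print(np.round(a,1), np.round(a%45,1))
print("spindle",atz(f,((399.5)/5-.5+220,284.5/5-.5+115),.114))
# posts (top centre)
for n,(u,v) in dict(fl=(72,172),fr=(714,137),nl=(82,420),nr=(734,384)).items(): print(n,atz(f,((u+.5)/5-.5+220,(v+.5)/5-.5+115),.116)[:2])
# bar
for e,(u,v) in dict(far=(197,92),near=(163,490)).items(): print(e,atz(f,((u+.5)/7-.5+110,(v+.5)/7-.5+190),.042)[:2])
for e,(u,v) in dict(far=(112,128),near=(492,297)).items(): print("side",e,atz(g,((u+.5)/9-.5+190,(v+.5)/9-.5+280),.044)[:2])
# uprights tips z=.054 : top view
for e,(u,v) in dict(fl=(131,140),fr=(260,158),nl=(106,391),nr=(242,402)).items(): print(e,atz(f,((u+.5)/7-.5+110,(v+.5)/7-.5+190),.052)[:2])
E
```

```text
[(np.float64(0.10354432140185432), np.float64(0.10357690438579131), np.int64(670)), ('spindle', np.float64(0.1127508228256735)), ('plate', np.float64(0.013865545979603766)), ('bench', np.float64(0.0006752496383422013)), (np.float64(0.10373063756970424), np.float64(0.10365153558130002), np.int64(671)), ('spindle', np.float64(0.11243392212528436)), ('plate', np.float64(0.014101509253973132)), ('bench', np.float64(0.0006656087915959397))]
side top 0.10346828937771912 196
bench side 0.000926348310443692
center dimples [ 0.61513714 -0.05232171] 0.0359075877336279
[342.4  27.   72.3 117.4 162.4 206.8 252.9 297.8] [27.4 27.  27.3 27.4 27.4 26.8 27.9 27.8]
spindle [ 0.6138037 -0.0522093  0.114    ]
fl [0.6704486  0.10378178]
fr [ 0.68241872 -0.20464076]
nl [0.55046827 0.09979304]
nr [ 0.56280786 -0.21022123]
far [0.55258327 0.35497049]
near [0.40973695 0.36523108]
side far [0.55112847 0.35858538]
side near [0.41110673 0.36661638]
fl [0.53454478 0.37556105]
fr [0.52735672 0.32920534]
nl [0.4450561  0.38309588]
nr [0.44043628 0.33460976]
```

```bash
python3 -m handwheel '[{"offset":[0,0,0],"rot":[0,0,8],"claw":1},{"offset":[0,0,0],"rot":[0,0,8],"claw":1},{"offset":[0,0,0],"rot":[0,0,7.7],"claw":1},{"offset":[31,-32,0],"rot":[0,0,0],"claw":1},{"offset":[31,-32,0],"rot":[0,0,0],"claw":1},{"offset":[31,-32,0],"rot":[0,0,0],"claw":1},{"offset":[31,-32,0],"rot":[0,0,0],"claw":1},{"offset":[31,-32,0],"rot":[0,0,0],"claw":1},{"offset":[31,-32,0],"rot":[0,0,0],"claw":1},{"offset":[31,-32,0],"rot":[0,0,0],"claw":1},{"offset":[31,-32,0],"rot":[0,0,0],"claw":1}]' 30; python3 -c "
from h import *
s=status.observe();print(np.round(s['qpos'],2),s['tool_rot'],s['position'])"
```

```text
clock: 2.35
position: [0.4768, -0.3495, 0.2505]
tool_rot: [3.141, -0.0, -0.071]
force: [0.4, -1.3, 0.5]
grip_width: 0.0853
[ 0.53  0.47 -0.    1.69  0.    0.98 -1.11] [ 3.14146817e+00 -2.39784302e-04 -7.09520409e-02] [ 0.47675525 -0.34945947  0.25045808]
```

```bash
python3 -m handwheel '[{"offset":[-3.4,-47.3,0],"rot":[0,0,0],"claw":1},{"offset":[-3.4,-47.3,0],"rot":[0,0,0],"claw":1},{"offset":[-3.4,-47.3,0],"rot":[0,0,0],"claw":1},{"offset":[-3.4,-47.3,0],"rot":[0,0,0],"claw":1},{"offset":[-3.4,-47.3,0],"rot":[0,0,0],"claw":1},{"offset":[-3.4,-47.3,0],"rot":[0,0,0],"claw":1},{"offset":[-3.4,-47.3,0],"rot":[0,0,0],"claw":1},{"offset":[-3.4,-47.3,0],"rot":[0,0,0],"claw":1},{"offset":[-3.4,-47.3,0],"rot":[0,0,0],"claw":1},{"offset":[-3.4,-47.3,0],"rot":[0,0,0],"claw":1},{"offset":[-3.4,-47.3,0],"rot":[0,0,0],"claw":1},{"offset":[-3.4,-47.3,0],"rot":[0,0,0],"claw":1}]' 30; python3 -m handwheel '[{"offset":[-3.4,-47.3,30],"rot":[0,0,0],"claw":0.2},{"offset":[-3.4,-47.3,30],"rot":[0,0,0],"claw":0.2},{"offset":[-3.4,-47.3,0],"rot":[0,0,0],"claw":0.2},{"offset":[0,0,0],"rot":[0,0,0],"claw":0.2},{"offset":[0,0,0],"rot":[0,0,0],"claw":0.2}]' 30;  python3 -c "
from h import *
s=status.observe();print(np.round(s['qpos'],2),s['tool_rot'],s['position'])"
```

```text
clock: 3.55
position: [0.4748, 0.2201, 0.2505]
tool_rot: [-3.141, -0.0, -0.071]
force: [1.0, -0.4, -0.6]
grip_width: 0.0857
clock: 4.05
position: [0.4744, 0.3512, 0.1964]
tool_rot: [3.141, 0.0, -0.069]
force: [0.3, -1.1, -0.7]
grip_width: 0.051
[-0.6   0.53 -0.19  1.74  0.12  0.88 -2.49] [ 3.14127226e+00  4.87673356e-04 -6.87743425e-02] [0.47436638 0.35119496 0.196425  ]
```

```bash
python3 -m handwheel '[{"offset":[0,0,0],"rot":[0,0,-8.571],"claw":0.2},{"offset":[0,0,0],"rot":[0,0,-8.571],"claw":0.2},{"offset":[0,0,0],"rot":[0,0,-8.571],"claw":0.2},{"offset":[0,0,0],"rot":[0,0,-8.571],"claw":0.2},{"offset":[0,0,0],"rot":[0,0,-8.571],"claw":0.2},{"offset":[0,0,0],"rot":[0,0,-8.571],"claw":0.2},{"offset":[0,0,0],"rot":[0,0,-8.571],"claw":0.2},{"offset":[0,0,0],"rot":[0,0,-8.571],"claw":0.2},{"offset":[0,0,0],"rot":[0,0,-8.571],"claw":0.2},{"offset":[0,0,0],"rot":[0,0,-8.571],"claw":0.2},{"offset":[0,0,0],"rot":[0,0,-8.571],"claw":0.2},{"offset":[0,0,0],"rot":[0,0,-8.571],"claw":0.2}]' 30; python3 -m handwheel '[{"offset":[0,0,0],"rot":[0,0,-8.571],"claw":0.2},{"offset":[0,0,0],"rot":[0,0,-8.571],"claw":0.2},{"offset":[0,0,0],"rot":[0,0,-8.571],"claw":0.2},{"offset":[0,0,0],"rot":[0,0,-8.571],"claw":0.2},{"offset":[0,0,0],"rot":[0,0,-8.571],"claw":0.2},{"offset":[0,0,0],"rot":[0,0,-8.571],"claw":0.2},{"offset":[0,0,0],"rot":[0,0,-8.571],"claw":0.2},{"offset":[0,0,0],"rot":[0,0,-8.571],"claw":0.2},{"offset":[0,0,0],"rot":[0,0,-8.571],"claw":0.2}]' 30;  python3 - <<'E'
from h import *
s=status.observe();print(np.round(s['qpos'],2),s['tool_rot'],s['position'])
f=imaging.grab_frame("top");crop(f,90,180,100,100,6,"pics/a1.png")
g=imaging.grab_frame("side");crop(g,170,240,130,110,6,"pics/a2.png")
E
```

```text
clock: 5.25
position: [0.4757, 0.3486, 0.1972]
tool_rot: [3.141, 0.001, 1.728]
force: [0.1, 0.7, -1.1]
grip_width: 0.0513
clock: 6.15
position: [0.4757, 0.3486, 0.1971]
tool_rot: [-3.141, 0.001, 3.075]
force: [-0.6, -0.3, 0.1]
grip_width: 0.0515
[-0.11  0.7  -0.95  1.71  0.64  1.07  0.23] [-3.14076715e+00  1.13749001e-03  3.07491940e+00] [0.47571106 0.34859539 0.19713376]
```

View pics/a2.png

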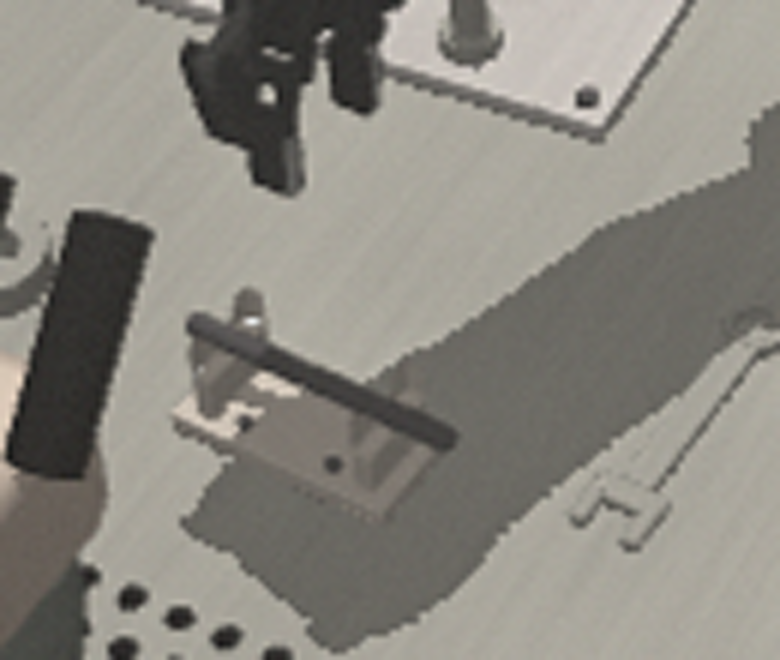

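```bash
python3 -m handwheel '[{"offset":[0.9,12.8,30],"rot":[0,0,0],"claw":0.2},{"offset":[0,0,40],"rot":[0,0,0],"claw":0.2},{"offset":[0,0,40],"rot":[0,0,0],"claw":0.2},{"offset":[0,0,25],"rot":[0,0,0],"claw":0.2},{"offset":[0,0,19],"rot":[0,0,0],"claw":0.2},{"offset":[0,0,0],"rot":[0,0,0],"claw":0.2},{"offset":[0,0,0],"rot":[0,0,0],"claw":0.2}]' 30;  python3 - <<'E'
from h import *
s=status.observe();print(np.round(s['qpos'],2),s['tool_rot'],s['position'])
f=imaging.grab_frame("top");crop(f,90,180,100,100,6,"pics/b1.png")
g=imaging.grab_frame("side");crop(g,170,240,130,110,6,"pics/b2.png")
E
```

```text
clock: 6.95
position: [0.4753, 0.3631, 0.0437]
tool_rot: [3.141, 0.001, 3.069]
force: [0.2, 0.1, -0.8]
grip_width: 0.0511
[-0.23  0.9  -0.8   1.77  0.84  0.85  0.07] [3.14114418e+00 5.51622071e-04 3.06878552e+00] [0.47530958 0.36313887 0.0437466 ]
```

View pics/b2.png

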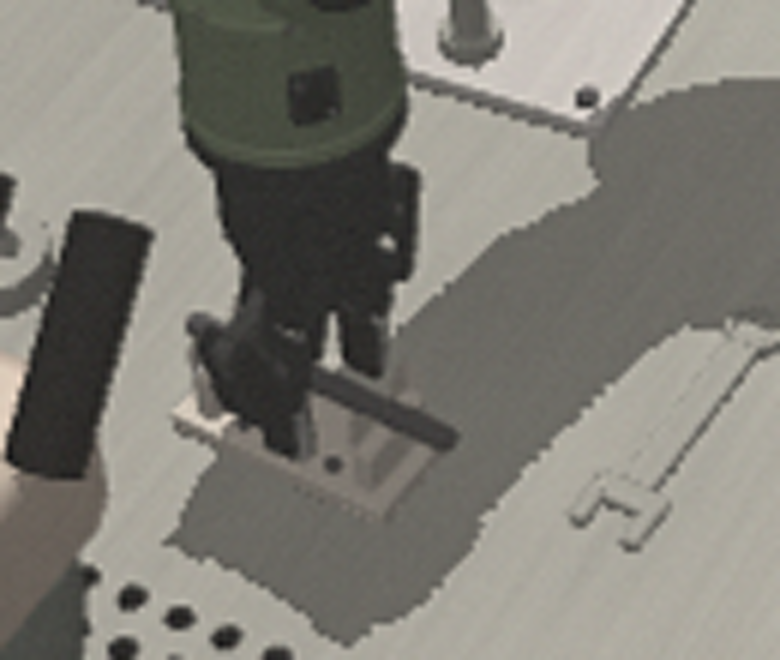

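View pics/b1.png

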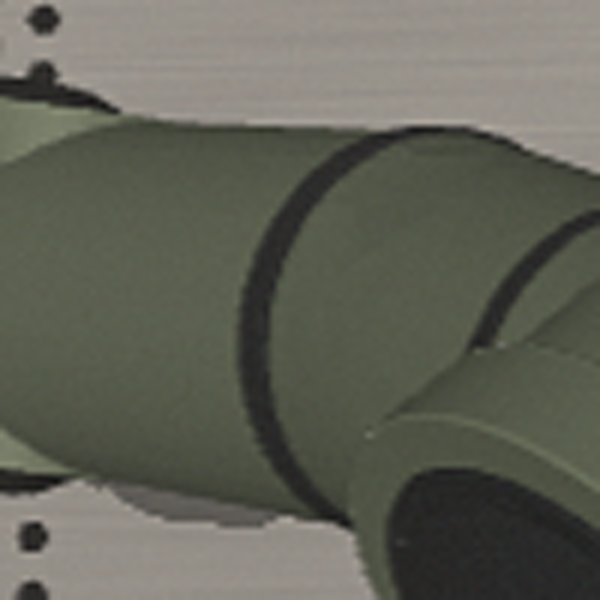

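```bash
python3 -m handwheel '[{"offset":[0,0,1],"rot":[0,0,0],"claw":-0.3},{"offset":[0,0,0],"rot":[0,0,0],"claw":-1},{"offset":[0,0,0],"rot":[0,0,0],"claw":-1},{"offset":[0,0,0],"rot":[0,0,0],"claw":-1},{"offset":[0,0,0],"rot":[0,0,0],"claw":-1},{"offset":[0,0,0],"rot":[0,0,0],"claw":-1},{"offset":[0,0,0],"rot":[0,0,0],"claw":-1}]' 30;  python3 - <<'E'
from h import *
s=status.observe();print(np.round(s['qpos'],2),s['tool_rot'],s['position'],np.round(s['force'],2),np.round(s['moment'],3))
E
```

```text
clock: 7.75
position: [0.4751, 0.3608, 0.0418]
tool_rot: [-3.138, 0.0, 3.069]
force: [-2.1, -13.0, 7.4]
grip_width: 0.0108
[-0.23  0.9  -0.79  1.78  0.84  0.85  0.07] [-3.13751731e+00  9.79720836e-05  3.06933907e+00] [0.47512136 0.36079795 0.04182476] [ -2.1  -13.     7.43] [-2.69   0.46  -0.011]
```

```bash
python3 -m handwheel '[{"offset":[0,-2,-0.5],"rot":[0,0,0],"claw":-1},{"offset":[0,0,0],"rot":[0,0,0],"claw":-1},{"offset":[0,0,0],"rot":[0,0,0],"claw":-1}]' 30;  python3 - <<'E'
from h import *
s=status.observe();print(s['tool_rot'],s['position'],np.round(s['force'],2),np.round(s['moment'],3))
E
python3 -m handwheel '[{"offset":[0,0,-10],"rot":[0,0,0],"claw":-1},{"offset":[0,0,-40],"rot":[0,0,0],"claw":-1},{"offset":[0,0,-50],"rot":[0,0,0],"claw":-1},{"offset":[0,0,-50],"rot":[0,0,0],"claw":-1},{"offset":[0,0,0],"rot":[0,0,0],"claw":-1}]' 30
python3 - <<'E'
from h import *
s=status.observe();print(s['tool_rot'],s['position'],np.round(s['force'],2),np.round(s['moment'],3))
g=imaging.grab_frame("side");crop(g,170,200,130,110,6,"pics/c2.png")
E
```

```text
clock: 8.05
position: [0.475, 0.3608, 0.0425]
tool_rot: [-3.141, 0.0, 3.07]
force: [-0.2, -2.4, 2.6]
grip_width: 0.0108
[-3.14140814e+00  2.25502899e-04  3.07029277e+00] [0.47496142 0.36084791 0.04247688] [-0.17 -2.36  2.63] [-0.564 -0.117 -0.03 ]
clock: 8.55
position: [0.4759, 0.3634, 0.1992]
tool_rot: [3.135, 0.006, 3.071]
force: [0.4, 0.9, -1.5]
grip_width: 0.0109
[3.13542242 0.00588739 3.07105151] [0.47586602 0.36344681 0.19918161] [ 0.41  0.89 -1.46] [-0.037 -0.01   0.053]
```

View pics/c2.png

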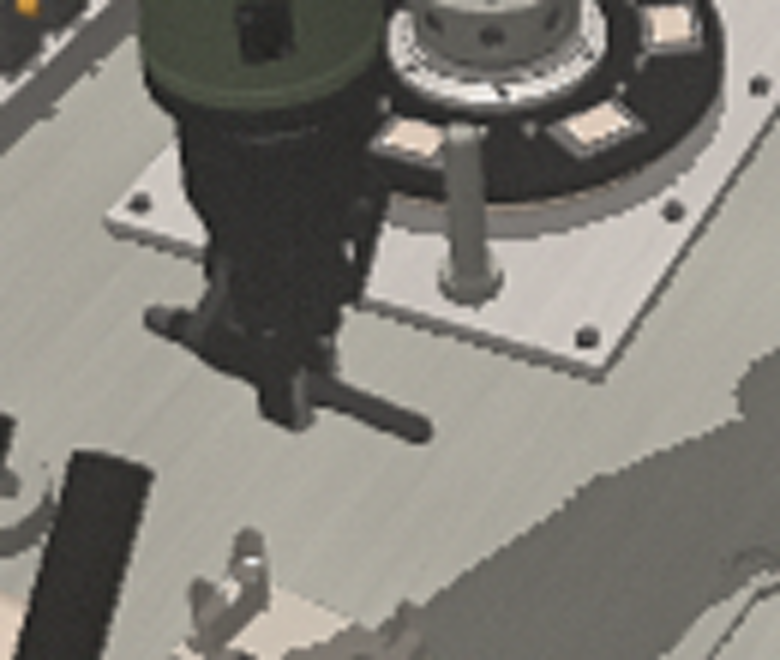

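```bash
python3 -m handwheel '[{"offset":[-5,-30,0],"rot":[0,0,0],"claw":-1},{"offset":[-5,-47.5,0],"rot":[0,0,0],"claw":-1},{"offset":[-5,-47.5,0],"rot":[0,0,0],"claw":-1},{"offset":[-5,-47.5,0],"rot":[0,0,0],"claw":-1},{"offset":[-5,-47.5,0],"rot":[0,0,0],"claw":-1},{"offset":[-5,-47.5,0],"rot":[0,0,0],"claw":-1},{"offset":[-5,-47.5,0],"rot":[0,0,0],"claw":-1},{"offset":[-5,-47.5,0],"rot":[0,0,0],"claw":-1},{"offset":[-5,-47.5,0],"rot":[0,0,0],"claw":-1},{"offset":[-5,-47.5,0],"rot":[0,0,0],"claw":-1},{"offset":[0,-20,0],"rot":[0,0,0],"claw":-1}]' 30
python3 -m handwheel '[{"offset":[0,0,0],"rot":[0,0,-7.9],"claw":-1},{"offset":[0,0,0],"rot":[0,0,-7.9],"claw":-1},{"offset":[0,0,0],"rot":[0,0,-7.9],"claw":-1},{"offset":[0,0,0],"rot":[0,0,-7.8],"claw":-1},{"offset":[0,0,40],"rot":[0,0,0],"claw":-1},{"offset":[0,0,40],"rot":[0,0,0],"claw":-1},{"offset":[0,0,10],"rot":[0,0,0],"claw":-1},{"offset":[0,0,0],"rot":[0,0,0],"claw":-1},{"offset":[0,0,0],"rot":[0,0,0],"claw":-1}]' 30
python3 - <<'E'
from h import *
s=status.observe();print(np.round(s['qpos'],2),s['tool_rot'],s['position'],np.round(s['force'],2),np.round(s['moment'],3))
g=imaging.grab_frame("side");crop(g,185,140,135,120,5,"pics/d2.png")
g=imaging.grab_frame("top");crop(g,220,115,160,125,5,"pics/d1.png")
E
```

```text
clock: 9.7
position: [0.49, -0.1233, 0.1915]
tool_rot: [-3.141, -0.002, 3.066]
force: [-0.8, 0.6, -1.0]
grip_width: 0.0109
clock: 10.6
position: [0.4914, -0.1185, 0.1036]
tool_rot: [-3.141, 0.001, -2.662]
force: [-0.0, 0.3, -1.5]
grip_width: 0.0107
[ 0.83  0.77 -1.01  1.99  0.86  0.88  1.39] [-3.14128204e+00  1.02298906e-03 -2.66244352e+00] [ 0.49142465 -0.11848671  0.10359294] [-0.04  0.35 -1.51] [-0.039 -0.03  -0.012]
```

View pics/d2.png

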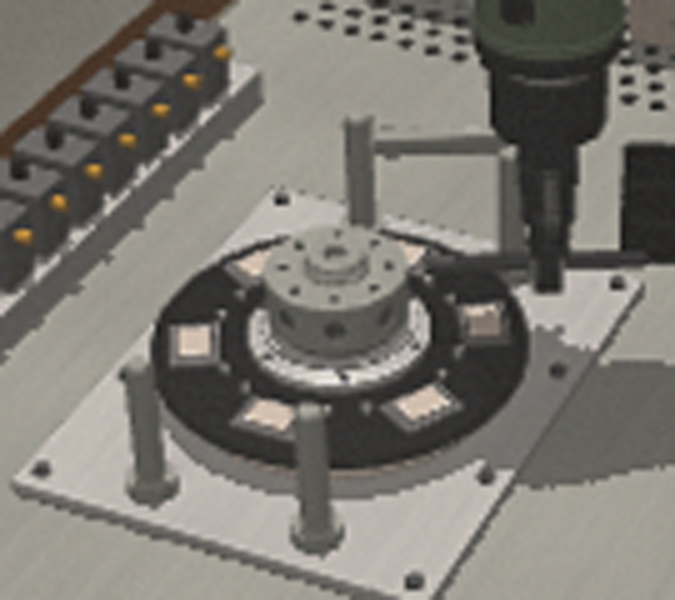

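View pics/d1.png

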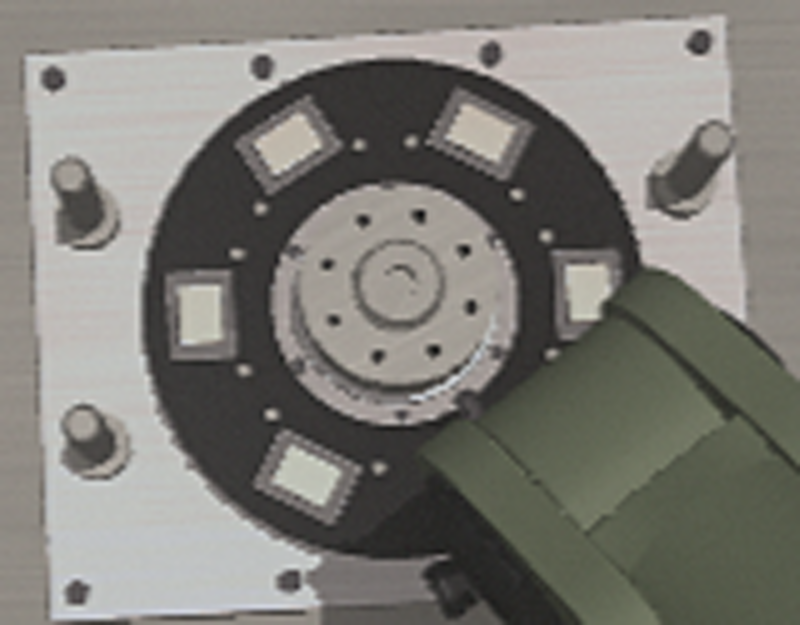

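```bash
python3 - <<'E'
from h import *
f=imaging.grab_frame("top"); g=imaging.grab_frame("side")
crop(g,230,170,50,50,12,"pics/e1.png"); crop(f,290,170,50,50,12,"pics/e2.png"); crop(g,255,180,80,40,10,"pics/e3.png")
c=np.array([.6145,-.0523])
for a in (72.3,117.3,162.3):
  for z in (.083,.085,.087):
    p=np.array([*(c+.047*np.array([np.cos(np.radians(a)),np.sin(np.radians(a))])),z]); print(a,z,np.round((proj(g,p)-[230,170]+.5)*12,1))
s=status.observe(); y=s['tool_rot'][2]; p=np.array(s['position'])
tip=p-np.array([np.cos(y),np.sin(y),0])*.081
print("tip",tip,(proj(f,tip)-[290,170]+.5)*12,(proj(g,tip)-[255,180]+.5)*10)
mid=p-np.array([np.cos(y),np.sin(y),0])*.04;print("mid side",(proj(g,mid)-[255,180]+.5)*10)
out=p+np.array([np.cos(y),np.sin(y),0])*.069;print("outer side",(proj(g,out)-[255,180]+.5)*10)
print("nut top c",(proj(f,[*c,.1035])-[290,170]+.5)*12,"spindle",(proj(g,[*c,.114])-[230,170]+.5)*12)
E
```

```text
72.3 0.083 [150.3 414.2]
72.3 0.085 [149.9 408.4]
72.3 0.087 [149.5 402.5]
117.3 0.083 [270.2 442.3]
117.3 0.085 [269.8 436.4]
117.3 0.087 [269.5 430.6]
162.3 0.083 [392.8 409.4]
162.3 0.085 [392.5 403.6]
162.3 0.087 [392.3 397.7]
tip [ 0.56324898 -0.08181095  0.10349249] [269.54475061 278.80071075] [154.34346849 125.05980589]
mid side [277.90642815 122.45536101]
outer side [606.55582622 115.52812938]
nut top c [117.03253537  28.24187012] spindle [269.63236242 249.1425218 ]
```

View pics/e1.png

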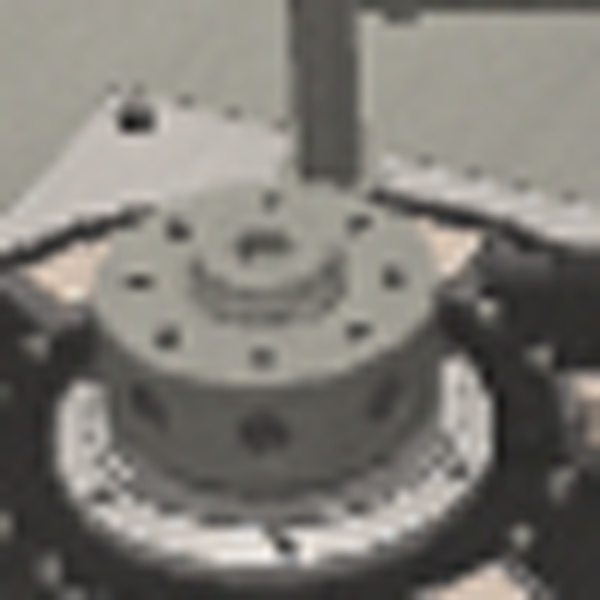

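View pics/e2.png

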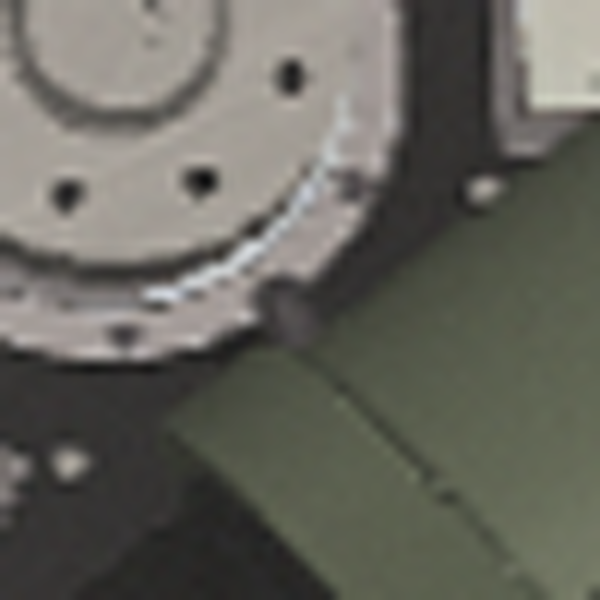

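View pics/e3.png

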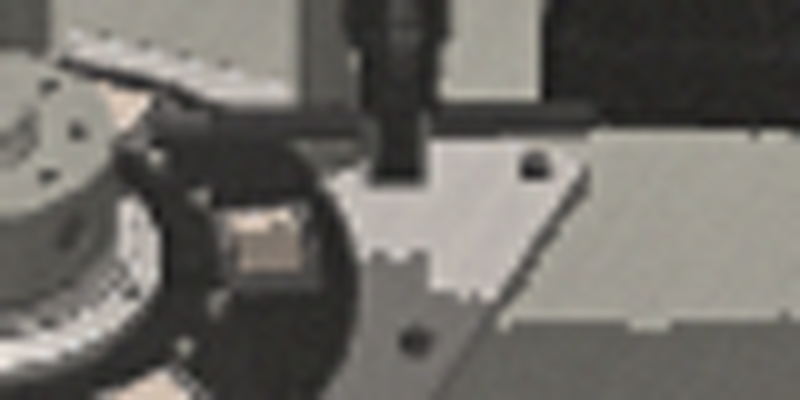

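```bash
python3 -m handwheel '[{"offset":[0,2,9],"rot":[0,0,0],"claw":-1},{"offset":[0,0,8.4],"rot":[0,0,0],"claw":-1},{"offset":[0,0,0],"rot":[0,0,0],"claw":-1},{"offset":[0,0,0],"rot":[0,0,0],"claw":-1},{"offset":[0,0,0],"rot":[0,0,0],"claw":-1}]' 30
cat > st.py <<'E'
from h import *
import sys
c=np.array([.6147,-.0522])
if len(sys.argv)>2: c=np.array([float(sys.argv[1]),float(sys.argv[2])])
s=status.observe(); p=np.array(s['position']); F=np.array(s['force']); y=s['tool_rot'][2]
o=np.array([np.cos(y),np.sin(y)]); v=p[:2]-c
left=np.array([np.sin(y),-np.cos(y)])
print("t",round(s['clock'],2),"q",np.round(s['qpos'],2),"p",np.round(p,4),"yaw",round(np.degrees(y)%360,2),"rpy",np.round(s['tool_rot'],3))
print("F",np.round(F,1),"M",np.round(s['moment'],2),"r",round(v@o*1e3,1),"lat(tool y)",round(v@left*1e3,2),"angpos",round(np.degrees(np.arctan2(v[1],v[0]))%360,2),"F_tool x,y",np.round([F[:2]@o,F[:2]@left],1),"torque_on_tool",round(v[0]*F[1]-v[1]*F[0]+s['moment'][2],3))
E
python3 st.py
```

```text
clock: 11.3
position: [0.49, -0.117, 0.085]
tool_rot: [3.141, 0.0, -2.663]
force: [0.0, 1.1, -0.1]
grip_width: 0.0106
t 11.3 q [ 0.81  0.79 -0.98  2.01  0.9   0.85  1.36] p [ 0.49  -0.117  0.085] yaw 207.44 rpy [ 3.141  0.    -2.663]
F [ 0.   1.1 -0.1] M [0.01 0.02 0.02] r 140.6 lat(tool y) -0.0 angpos 207.44 F_tool x,y [-0.5  0.9] torque_on_tool -0.106
```

```bash
python3 -m handwheel '[{"offset":[0,0,-0.8],"rot":[0,0,0],"claw":-1},{"offset":[-5,0,0],"rot":[0,0,0],"claw":-1},{"offset":[-3,0,0],"rot":[0,0,0],"claw":-1},{"offset":[-3,0,0],"rot":[0,0,0],"claw":-1},{"offset":[-2,0,0],"rot":[0,0,0],"claw":-1},{"offset":[-2,0,0],"rot":[0,0,0],"claw":-1},{"offset":[0,0,0],"rot":[0,0,0],"claw":-1}]' 30
python3 st.py
```

```text
clock: 12.0
position: [0.5034, -0.11, 0.0857]
tool_rot: [3.141, 0.0, -2.663]
force: [-0.6, 0.3, -0.7]
grip_width: 0.0106
t 12.0 q [ 0.79  0.8  -0.98  1.98  0.9   0.87  1.36] p [ 0.5034 -0.11    0.0857] yaw 207.44 rpy [ 3.141  0.    -2.663]
F [-0.6  0.3 -0.7] M [ 0.04  0.03 -0.02] r 125.4 lat(tool y) 0.03 angpos 207.43 F_tool x,y [0.4 0.5] torque_on_tool -0.088
```

```bash
python3 -m handwheel '[{"offset":[-2,0,0],"rot":[0,0,0],"claw":-1},{"offset":[-2,0,0],"rot":[0,0,0],"claw":-1},{"offset":[-2,0,0],"rot":[0,0,0],"claw":-1},{"offset":[-2,0,0],"rot":[0,0,0],"claw":-1},{"offset":[0,0,0],"rot":[0,0,0],"claw":-1}]' 30
python3 st.py
```

```text
clock: 12.5
position: [0.5105, -0.1063, 0.0858]
tool_rot: [3.142, 0.0, -2.663]
force: [0.5, 0.1, -1.1]
grip_width: 0.0104
t 12.5 q [ 0.77  0.81 -0.98  1.96  0.89  0.88  1.36] p [ 0.5105 -0.1063  0.0858] yaw 207.44 rpy [ 3.142  0.    -2.663]
F [ 0.5  0.1 -1.1] M [ 0.03 -0.   -0.  ] r 117.4 lat(tool y) 0.01 angpos 207.43 F_tool x,y [-0.5 -0.2] torque_on_tool 0.02
```

```bash
python3 -m handwheel '[{"offset":[-3,0,0],"rot":[0,0,0],"claw":-1},{"offset":[-3,0,0],"rot":[0,0,0],"claw":-1},{"offset":[-2,0,0],"rot":[0,0,0],"claw":-1},{"offset":[0,0,0],"rot":[0,0,0],"claw":-1},{"offset":[0,0,0],"rot":[0,0,0],"claw":-1}]' 30
python3 st.py
python3 - <<'E'
from h import *
g=imaging.grab_frame("side");crop(g,185,140,135,120,5,"pics/f2.png")
f=imaging.grab_frame("top");crop(f,260,140,100,80,8,"pics/f1.png")
E
```

```text
clock: 13.0
position: [0.5174, -0.1028, 0.0857]
tool_rot: [3.142, -0.0, -2.663]
force: [0.0, -0.1, -2.5]
grip_width: 0.0108
t 13.0 q [ 0.76  0.82 -0.97  1.95  0.89  0.89  1.36] p [ 0.5174 -0.1028  0.0857] yaw 207.43 rpy [ 3.142 -0.    -2.663]
F [ 0.  -0.1 -2.5] M [-0.01  0.04  0.  ] r 109.7 lat(tool y) -0.05 angpos 207.46 F_tool x,y [ 0.  -0.1] torque_on_tool 0.016
```

View pics/f2.png

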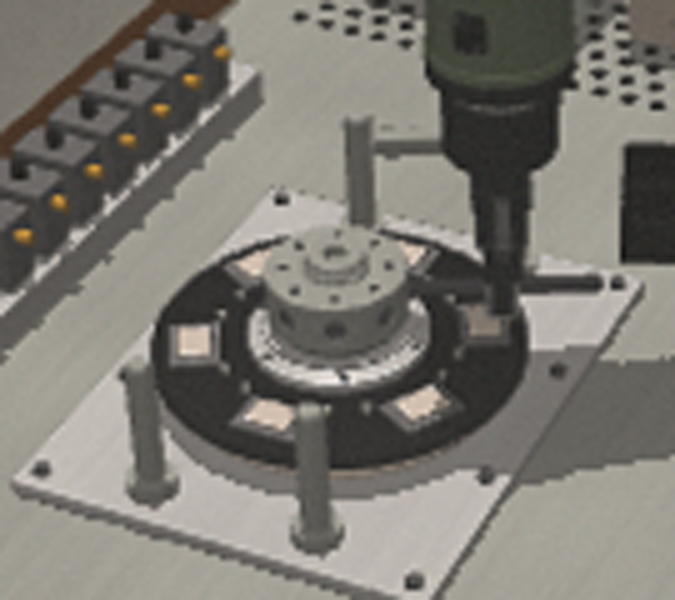

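View pics/f1.png

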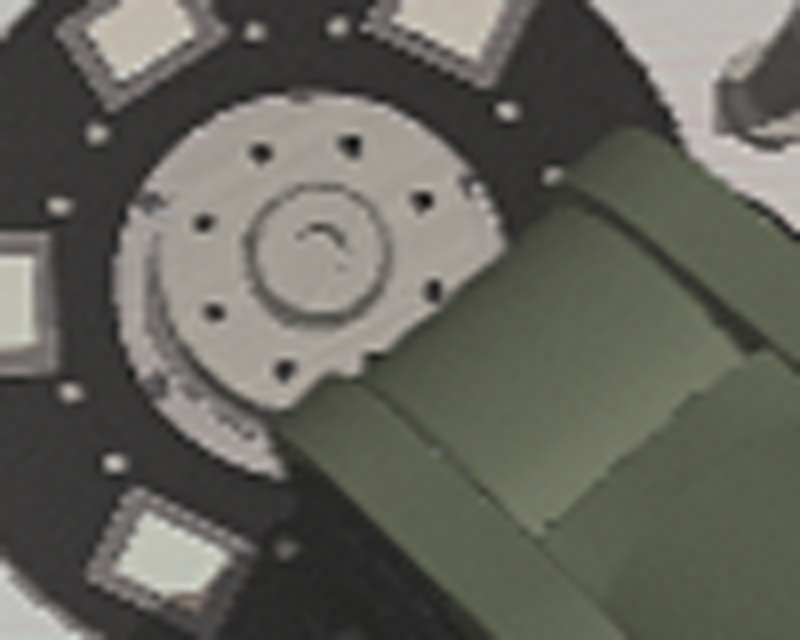

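```bash
python3 -m handwheel '[{"offset":[-0.27,7.65,0.09],"rot":[0,0,4],"claw":-1},{"offset":[-0.27,7.65,0.09],"rot":[0,0,4],"claw":-1},{"offset":[-0.27,7.65,0.09],"rot":[0,0,4],"claw":-1},{"offset":[-0.27,7.65,0.09],"rot":[0,0,4],"claw":-1},{"offset":[0,0,0],"rot":[0,0,0],"claw":-1}]' 30
python3 st.py
```

```text
clock: 13.6
position: [0.5071, -0.0733, 0.0856]
tool_rot: [-3.141, 0.0, -2.942]
force: [-1.3, 0.7, -1.5]
grip_width: 0.0111
t 13.6 q [ 0.68  0.77 -0.92  1.99  0.86  0.83  1.04] p [ 0.5071 -0.0733  0.0856] yaw 191.42 rpy [-3.141  0.    -2.942]
F [-1.3  0.7 -1.5] M [0.02 0.03 0.01] r 109.6 lat(tool y) 0.61 angpos 191.1 F_tool x,y [1.1 0.9] torque_on_tool -0.096
```

```bash
python3 -m handwheel '[{"offset":[-0.27,7.65,0.09],"rot":[0,0,4],"claw":-1},{"offset":[-0.27,7.65,0.09],"rot":[0,0,4],"claw":-1},{"offset":[-0.27,7.65,0.09],"rot":[0,0,4],"claw":-1},{"offset":[-0.27,7.65,0.09],"rot":[0,0,4],"claw":-1},{"offset":[-0.27,7.65,0.09],"rot":[0,0,4],"claw":-1},{"offset":[-0.27,7.65,0.09],"rot":[0,0,4],"claw":-1}]' 30
python3 st.py
python3 -m handwheel '[{"offset":[-0.27,7.65,0.09],"rot":[0,0,4],"claw":-1},{"offset":[-0.27,7.65,0.09],"rot":[0,0,4],"claw":-1},{"offset":[-0.27,7.65,0.09],"rot":[0,0,4],"claw":-1},{"offset":[-0.27,7.65,0.09],"rot":[0,0,4],"claw":-1}]' 30
python3 st.py
```

```text
clock: 14.2
position: [0.5077, -0.0287, 0.0848]
tool_rot: [-3.141, -0.0, 2.921]
force: [0.1, -1.3, -1.7]
grip_width: 0.0108
t 14.2 q [ 0.54  0.73 -0.83  2.    0.79  0.77  0.58] p [ 0.5077 -0.0287  0.0848] yaw 167.38 rpy [-3.141 -0.     2.921]
F [ 0.1 -1.3 -1.7] M [-0.24  0.01 -0.02] r 109.6 lat(tool y) -0.5 angpos 167.64 F_tool x,y [-0.4 -1.2] torque_on_tool 0.12
clock: 14.6
position: [0.5184, -0.0001, 0.0844]
tool_rot: [-3.141, -0.0, 2.642]
force: [0.0, -0.5, -1.3]
grip_width: 0.0111
t 14.6 q [ 0.44  0.72 -0.77  1.97  0.74  0.75  0.3 ] p [ 5.184e-01 -1.000e-04  8.440e-02] yaw 151.39 rpy [-3.141 -0.     2.642]
F [ 0.  -0.5 -1.3] M [-0.19  0.16 -0.1 ] r 109.5 lat(tool y) -0.39 angpos 151.59 F_tool x,y [-0.2 -0.5] torque_on_tool -0.05
```

```bash
python3 -m handwheel '[{"offset":[-0.27,7.65,0.09],"rot":[0,0,4],"claw":-1},{"offset":[-0.27,7.65,0.09],"rot":[0,0,4],"claw":-1},{"offset":[-0.27,7.65,0.09],"rot":[0,0,4],"claw":-1},{"offset":[-0.27,7.65,0.09],"rot":[0,0,4],"claw":-1}]' 30
python3 st.py
python3 -m handwheel '[{"offset":[-0.27,7.65,0.09],"rot":[0,0,4],"claw":-1},{"offset":[-0.2,5.7,0.06],"rot":[0,0,3],"claw":-1},{"offset":[0,0,0],"rot":[0,0,0],"claw":-1}]' 30
python3 st.py
python3 - <<'E'
from h import *
g=imaging.grab_frame("side");crop(g,185,140,135,120,5,"pics/g2.png")
f=imaging.grab_frame("top");crop(f,220,130,120,90,6,"pics/g1.png")
W=cloud(f); s=W[150:200,270:330].reshape(-1,3)
r=np.linalg.norm(s[:,:2]-np.array([.6147,-.0522]),axis=1); m=(r<0.042)&(r>0.022)&(s[:,2]>.09)&(s[:,2]<.112); print(np.median(s[m,2]),m.sum())
E
```

```text
clock: 15.0
position: [0.5367, 0.0244, 0.084]
tool_rot: [-3.141, -0.0, 2.363]
force: [-1.2, -0.4, -1.0]
grip_width: 0.0108
t 15.0 q [ 0.35  0.72 -0.7   1.93  0.68  0.75  0.03] p [0.5367 0.0244 0.084 ] yaw 135.39 rpy [-3.141 -0.     2.363]
F [-1.2 -0.4 -1. ] M [-0.1   0.19 -0.06] r 109.4 lat(tool y) -0.24 angpos 135.52 F_tool x,y [ 0.6 -1.1] torque_on_tool 0.059
clock: 15.3
position: [0.547, 0.0338, 0.0839]
tool_rot: [3.141, -0.0, 2.243]
force: [-0.1, -0.2, -0.7]
grip_width: 0.0106
t 15.3 q [ 0.31  0.73 -0.67  1.9   0.65  0.75 -0.07] p [0.547  0.0338 0.0839] yaw 128.51 rpy [ 3.141 -0.     2.243]
F [-0.1 -0.2 -0.7] M [-0.02 -0.   -0.03] r 109.4 lat(tool y) 0.55 angpos 128.23 F_tool x,y [-0.1 -0.2] torque_on_tool -0.006
0.1018782451116258 343
```

View pics/g2.png

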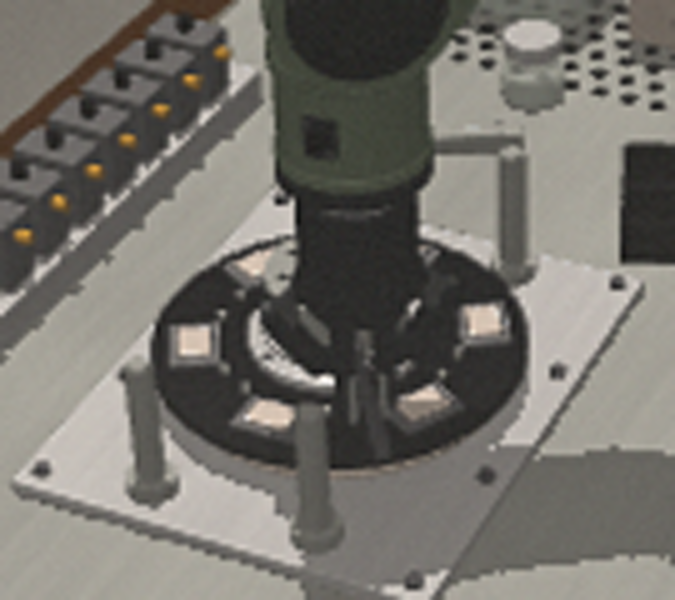

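View pics/g1.png

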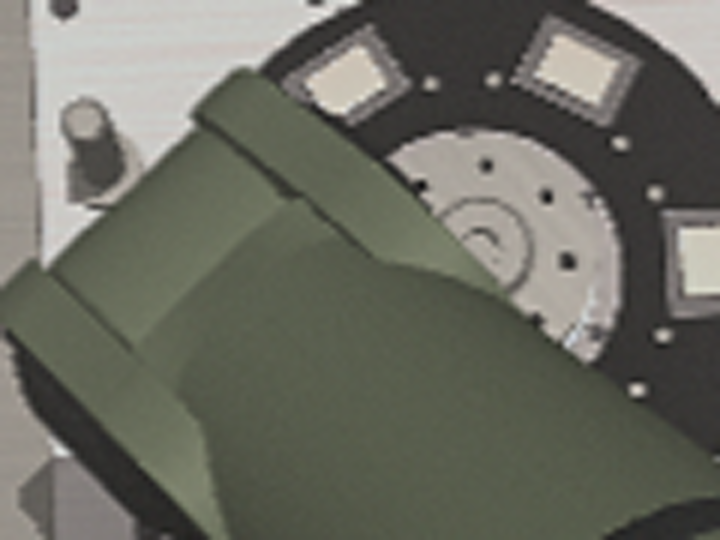

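```bash
python3 -m handwheel '[{"offset":[8,0,0],"rot":[0,0,0],"claw":-1},{"offset":[8,0,0],"rot":[0,0,0],"claw":-1},{"offset":[8,0,0],"rot":[0,0,0],"claw":-1},{"offset":[7,0,0],"rot":[0,0,0],"claw":-1},{"offset":[0,0,0],"rot":[0,0,0],"claw":-1}]' 30
python3 st.py
python3 -m handwheel '[{"offset":[-1.4,-19.5,0],"rot":[0,0,-8],"claw":-1},{"offset":[-1.4,-19.5,0],"rot":[0,0,-8],"claw":-1},{"offset":[-1.4,-19.5,0],"rot":[0,0,-8],"claw":-1},{"offset":[-1.4,-19.5,0],"rot":[0,0,-8],"claw":-1},{"offset":[-1.4,-19.5,0],"rot":[0,0,-8],"claw":-1},{"offset":[-1.4,-19.5,0],"rot":[0,0,-8],"claw":-1},{"offset":[-1.4,-19.5,0],"rot":[0,0,-8],"claw":-1},{"offset":[-1.4,-19.5,0],"rot":[0,0,-8],"claw":-1},{"offset":[-1.4,-19.5,0],"rot":[0,0,-8],"claw":-1},{"offset":[-1.4,-19.5,0],"rot":[0,0,-8],"claw":-1},{"offset":[-1.4,-19.5,0],"rot":[0,0,-8],"claw":-1},{"offset":[-0.1,-4.9,0],"rot":[0,0,-2],"claw":-1}]' 30
python3 -m handwheel '[{"offset":[0,0,0],"rot":[0,0,0],"claw":-1},{"offset":[0,0,0],"rot":[0,0,0],"claw":-1}]' 30
python3 st.py
python3 - <<'E'
from h import *
g=imaging.grab_frame("side");crop(g,185,140,135,120,5,"pics/i2.png")
f=imaging.grab_frame("top");crop(f,260,140,100,80,8,"pics/i1.png")
s=status.observe(); y=s['tool_rot'][2]; p=np.array(s['position'])
c=np.array([.6147,-.0522])
for a in (38.3,83.3,128.3,173.3,218.3,263.3):
    q=np.array([*(c+.0358*np.array([np.cos(np.radians(a)),np.sin(np.radians(a))])),.1018]); print(a,np.round((proj(f,q)-[260,140]+.5)*8,0))
E
```

```text
clock: 15.9
position: [0.5266, 0.0585, 0.0841]
tool_rot: [-3.141, 0.0, 2.243]
force: [-0.0, -0.4, -0.8]
grip_width: 0.0105
t 15.9 q [ 0.26  0.7  -0.67  1.95  0.66  0.72 -0.14] p [0.5266 0.0585 0.0841] yaw 128.51 rpy [-3.141  0.     2.243]
F [-0.  -0.4 -0.8] M [-0.09  0.01 -0.02] r 141.4 lat(tool y) -0.0 angpos 128.51 F_tool x,y [-0.3 -0.3] torque_on_tool 0.022
clock: 17.1
position: [0.5056, -0.141, 0.0837]
tool_rot: [-3.142, 0.0, -2.468]
force: [-0.7, 0.8, -1.8]
grip_width: 0.011
clock: 17.3
position: [0.5048, -0.1386, 0.0839]
tool_rot: [3.141, 0.0, -2.472]
force: [0.0, 0.9, -0.8]
grip_width: 0.0106
t 17.3 q [ 0.85  0.83 -1.01  1.96  0.92  0.91  1.59] p [ 0.5048 -0.1386  0.0839] yaw 218.36 rpy [ 3.141  0.    -2.472]
F [ 0.   0.9 -0.8] M [0.06 0.01 0.03] r 139.8 lat(tool y) 0.43 angpos 218.19 F_tool x,y [-0.6  0.7] torque_on_tool -0.069
38.3 [242. 169.]
83.3 [200. 247.]
128.3 [226. 333.]
173.3 [306. 376.]
218.3 [393. 350.]
263.3 [436. 271.]
```

View pics/i1.png

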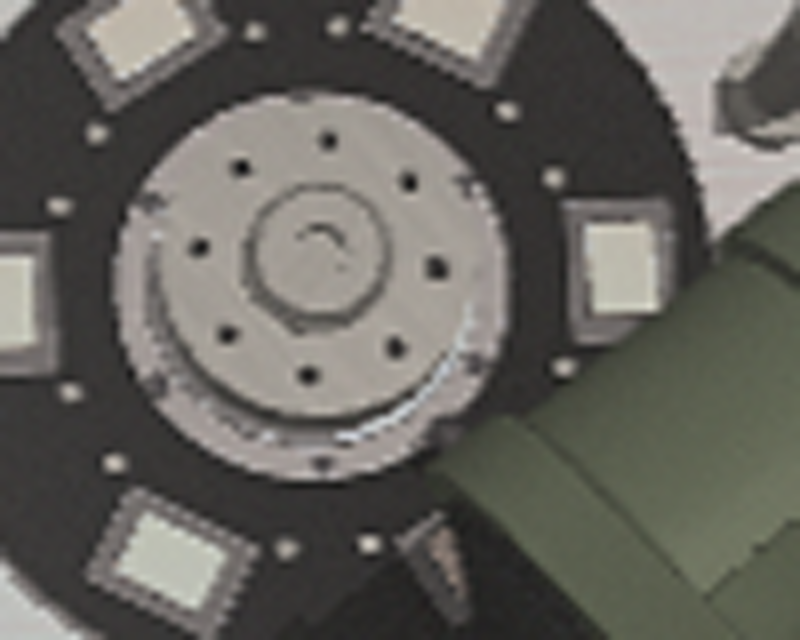

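View pics/i2.png

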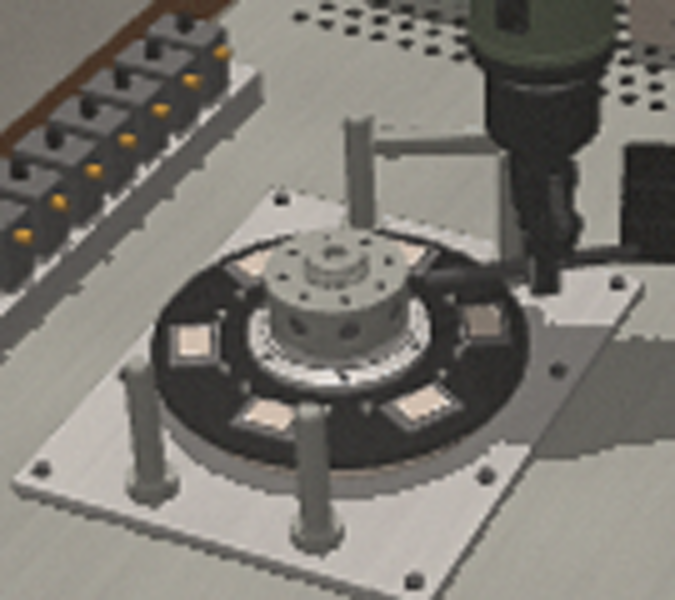

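```bash
python3 -m handwheel '[{"offset":[0,-2.2,0],"rot":[0,0,-0.8],"claw":-1},{"offset":[-5,0,0],"rot":[0,0,0],"claw":-1},{"offset":[-4,0,0],"rot":[0,0,0],"claw":-1},{"offset":[-3,0,0],"rot":[0,0,0],"claw":-1},{"offset":[-2,0,0],"rot":[0,0,0],"claw":-1},{"offset":[-2,0,0],"rot":[0,0,0],"claw":-1},{"offset":[0,0,0],"rot":[0,0,0],"claw":-1}]' 30
python3 st.py
```

```text
clock: 18.1
position: [0.519, -0.1304, 0.084]
tool_rot: [3.142, 0.0, -2.457]
force: [-0.5, -0.3, -1.6]
grip_width: 0.0106
t 18.1 q [ 0.83  0.85 -1.01  1.93  0.92  0.92  1.6 ] p [ 0.519  -0.1304  0.084 ] yaw 219.24 rpy [ 3.142  0.    -2.457]
F [-0.5 -0.3 -1.6] M [0.02 0.04 0.06] r 123.6 lat(tool y) -0.05 angpos 219.26 F_tool x,y [0.6 0.1] torque_on_tool 0.052
```

```bash
python3 -m handwheel '[{"offset":[-3,0,0],"rot":[0,0,0],"claw":-1},{"offset":[-3,0,0],"rot":[0,0,0],"claw":-1},{"offset":[-3,0,0],"rot":[0,0,0],"claw":-1},{"offset":[-3,0,0],"rot":[0,0,0],"claw":-1},{"offset":[-2,0,0],"rot":[0,0,0],"claw":-1},{"offset":[0,0,0],"rot":[0,0,0],"claw":-1}]' 30
python3 st.py
```

```text
clock: 18.7
position: [0.5299, -0.1216, 0.084]
tool_rot: [-3.142, 0.0, -2.457]
force: [0.8, -0.6, -1.5]
grip_width: 0.0107
t 18.7 q [ 0.8   0.86 -1.01  1.9   0.92  0.93  1.59] p [ 0.5299 -0.1216  0.084 ] yaw 219.24 rpy [-3.142  0.    -2.457]
F [ 0.8 -0.6 -1.5] M [-0.05 -0.11 -0.04] r 109.5 lat(tool y) -0.1 angpos 219.3 F_tool x,y [-0.3 -1. ] torque_on_tool 0.067
```

```bash
python3 -m handwheel '[{"offset":[-0.27,7.65,0.09],"rot":[0,0,4],"claw":-1},{"offset":[-0.27,7.65,0.09],"rot":[0,0,4],"claw":-1},{"offset":[-0.27,7.65,0.09],"rot":[0,0,4],"claw":-1},{"offset":[-0.27,7.65,0.09],"rot":[0,0,4],"claw":-1},{"offset":[-0.27,7.65,0.09],"rot":[0,0,4],"claw":-1},{"offset":[-0.27,7.65,0.09],"rot":[0,0,4],"claw":-1}]' 30
python3 st.py
```

```text
clock: 19.3
position: [0.5087, -0.0812, 0.0835]
tool_rot: [-3.141, 0.0, -2.879]
force: [1.5, -0.6, -1.7]
grip_width: 0.0108
t 19.3 q [ 0.7   0.79 -0.93  1.98  0.87  0.84  1.11] p [ 0.5087 -0.0812  0.0835] yaw 195.05 rpy [-3.141  0.    -2.879]
F [ 1.5 -0.6 -1.7] M [-0.22 -0.16 -0.15] r 109.9 lat(tool y) -0.46 angpos 195.29 F_tool x,y [-1.3 -1. ] torque_on_tool -0.044
```

```bash
python3 -m handwheel '[{"offset":[-0.07,3.83,0.045],"rot":[0,0,2],"claw":-1},{"offset":[-0.07,3.83,0.045],"rot":[0,0,2],"claw":-1},{"offset":[-0.07,3.83,0.045],"rot":[0,0,2],"claw":-1}]' 30
python3 st.py
```

```text
clock: 19.6
position: [0.5063, -0.07, 0.0833]
tool_rot: [-3.141, -0.0, -2.982]
force: [-0.0, -0.4, -0.8]
grip_width: 0.0103
t 19.6 q [ 0.67  0.77 -0.91  1.99  0.85  0.82  0.99] p [ 0.5063 -0.07    0.0833] yaw 189.14 rpy [-3.141 -0.    -2.982]
F [-0.  -0.4 -0.8] M [-0.21 -0.09 -0.04] r 109.9 lat(tool y) -0.4 angpos 189.35 F_tool x,y [ 0.1 -0.4] torque_on_tool 0.004
```

```bash
for i in 1; do python3 -m handwheel '[{"offset":[-0.07,3.83,0.045],"rot":[0,0,2],"claw":-1},{"offset":[-0.07,3.83,0.045],"rot":[0,0,2],"claw":-1},{"offset":[-0.07,3.83,0.045],"rot":[0,0,2],"claw":-1}]' 30 >/dev/null
python3 st.py; done
```

```text
t 19.9 q [ 0.64  0.76 -0.89  2.    0.84  0.8   0.87] p [ 0.5051 -0.0586  0.0832] yaw 183.14 rpy [-3.141 -0.    -3.087]
F [ 1.5 -1.1 -1.1] M [-0.21 -0.08 -0.08] r 109.8 lat(tool y) -0.4 angpos 183.35 F_tool x,y [-1.4 -1.2] torque_on_tool 0.053
```

```bash
python3 -m handwheel '[{"offset":[-0.07,3.83,0.045],"rot":[0,0,2],"claw":-1},{"offset":[-0.07,3.83,0.045],"rot":[0,0,2],"claw":-1},{"offset":[-0.07,3.83,0.045],"rot":[0,0,2],"claw":-1}]' 30 >/dev/null
python3 st.py
```

```text
t 20.2 q [ 0.6   0.75 -0.87  2.    0.82  0.79  0.76] p [ 0.505  -0.0471  0.083 ] yaw 177.14 rpy [-3.141 -0.     3.092]
F [-0.   0.5 -1.3] M [-0.21 -0.06 -0.07] r 109.8 lat(tool y) -0.41 angpos 177.35 F_tool x,y [0.1 0.5] torque_on_tool -0.126
```

```bash
python3 -m handwheel '[{"offset":[-0.07,3.83,0.045],"rot":[0,0,2],"claw":-1},{"offset":[-0.07,3.83,0.045],"rot":[0,0,2],"claw":-1}]' 30 >/dev/null
python3 st.py
```

```text
t 20.4 q [ 0.57  0.74 -0.85  2.    0.81  0.78  0.68] p [ 0.5057 -0.0395  0.0829] yaw 173.14 rpy [-3.141 -0.     3.022]
F [ 0.5 -0.7 -1.4] M [-0.17 -0.02  0.  ] r 109.8 lat(tool y) -0.43 angpos 173.36 F_tool x,y [-0.6 -0.7] torque_on_tool 0.077
```

```bash
python3 -m handwheel '[{"offset":[-0.07,3.83,0.045],"rot":[0,0,2],"claw":-1},{"offset":[-0.07,3.83,0.045],"rot":[0,0,2],"claw":-1},{"offset":[0,0,0],"rot":[0,0,0],"claw":-1}]' 30 >/dev/null
python3 st.py
```

```text
t 20.7 q [ 0.55  0.74 -0.84  2.    0.8   0.77  0.61] p [ 0.5069 -0.0315  0.0829] yaw 169.23 rpy [3.142 0.    2.954]
F [-0.6 -0.3 -1.5] M [-0.03 -0.   -0.01] r 109.7 lat(tool y) 0.16 angpos 169.14 F_tool x,y [ 0.5 -0.4] torque_on_tool 0.029
```

```bash
python3 -m handwheel '[{"offset":[-0.07,3.83,0.045],"rot":[0,0,2],"claw":-1},{"offset":[-0.07,3.83,0.045],"rot":[0,0,2],"claw":-1}]' 30 >/dev/null
python3 st.py
```

```text
t 20.9 q [ 0.53  0.73 -0.82  2.    0.79  0.76  0.54] p [ 0.5085 -0.0248  0.0827] yaw 165.2 rpy [-3.141 -0.     2.883]
F [-0.5 -0.4 -1.4] M [-0.14  0.06 -0.09] r 109.7 lat(tool y) -0.61 angpos 165.52 F_tool x,y [ 0.3 -0.5] torque_on_tool -0.035
```

```bash
python3 -m handwheel '[{"offset":[-0.07,3.83,0.045],"rot":[0,0,2],"claw":-1},{"offset":[-0.07,3.83,0.045],"rot":[0,0,2],"claw":-1}]' 30 >/dev/null
python3 st.py
```

```text
t 21.1 q [ 0.5   0.73 -0.81  1.99  0.78  0.76  0.46] p [ 0.5104 -0.0177  0.0825] yaw 161.18 rpy [-3.141e+00 -1.000e-03  2.813e+00]
F [-3.7 -3.8 -1.3] M [-0.81  0.56 -0.26] r 109.9 lat(tool y) -0.98 angpos 161.69 F_tool x,y [ 2.3 -4.7] torque_on_tool 0.256
```

```bash
python3 -m handwheel '[{"offset":[0,0,0],"rot":[0,0,0],"claw":-1},{"offset":[0,0,0],"rot":[0,0,0],"claw":-1}]' 30 >/dev/null
python3 st.py;  python3 -m handwheel '[{"offset":[-0.03,1.9,0.02],"rot":[0,0,1],"claw":-1},{"offset":[0,0,0],"rot":[0,0,0],"claw":-1}]' 30 >/dev/null
python3 st.py
```

```text
t 21.3 q [ 0.5   0.73 -0.81  1.99  0.78  0.76  0.46] p [ 0.5104 -0.0176  0.0825] yaw 161.31 rpy [-3.141e+00 -1.000e-03  2.815e+00]
F [-3.1 -2.7 -0.2] M [-0.59  0.62 -0.2 ] r 109.9 lat(tool y) -0.66 angpos 161.66 F_tool x,y [ 2.  -3.5] torque_on_tool 0.182
t 21.5 q [ 0.49  0.73 -0.8   1.99  0.77  0.76  0.45] p [ 0.511  -0.0158  0.0825] yaw 160.2 rpy [-3.141e+00 -1.000e-03  2.796e+00]
F [-3.6 -4.9 -1. ] M [-0.8   0.76 -0.32] r 109.9 lat(tool y) -0.88 angpos 160.65 F_tool x,y [ 1.7 -5.8] torque_on_tool 0.31
```

```bash
python3 -m handwheel '[{"offset":[-0.03,1.9,0.02],"rot":[0,0,1],"claw":-1},{"offset":[0,0,0],"rot":[0,0,0],"claw":-1},{"offset":[0,0,0],"rot":[0,0,0],"claw":-1}]' 30 >/dev/null
python3 st.py
```

```text
t 21.8 q [ 0.49  0.73 -0.8   1.99  0.77  0.76  0.43] p [ 0.5116 -0.0142  0.0824] yaw 159.22 rpy [-3.140e+00 -1.000e-03  2.779e+00]
F [-4.  -4.5 -1. ] M [-0.88  0.89 -0.36] r 109.9 lat(tool y) -1.07 angpos 159.78 F_tool x,y [ 2.1 -5.7] torque_on_tool 0.26
```

```bash
python3 -m handwheel '[{"offset":[-0.03,1.9,0.02],"rot":[0,0,1],"claw":-1},{"offset":[0,0,0],"rot":[0,0,0],"claw":-1},{"offset":[0,0,0],"rot":[0,0,0],"claw":-1}]' 30 >/dev/null
python3 st.py
```

```text
t 22.1 q [ 0.48  0.73 -0.79  1.99  0.77  0.75  0.41] p [ 0.5122 -0.0126  0.0823] yaw 158.21 rpy [-3.140e+00 -1.000e-03  2.761e+00]
F [-5.5 -4.2 -1. ] M [-1.05  1.04 -0.4 ] r 109.9 lat(tool y) -1.3 angpos 158.89 F_tool x,y [ 3.5 -6. ] torque_on_tool 0.25
```

```bash
python3 -m handwheel '[{"offset":[-0.03,1.9,0.02],"rot":[0,0,1],"claw":-1},{"offset":[0,0,0],"rot":[0,0,0],"claw":-1},{"offset":[0,0,0],"rot":[0,0,0],"claw":-1}]' 30 >/dev/null
python3 st.py
```

```text
t 22.4 q [ 0.48  0.73 -0.79  1.99  0.76  0.75  0.39] p [ 0.5127 -0.011   0.0822] yaw 157.2 rpy [-3.140e+00 -1.000e-03  2.744e+00]
F [-5.7 -5.5 -0.6] M [-1.15  1.23 -0.44] r 110.0 lat(tool y) -1.54 angpos 158.0 F_tool x,y [ 3.1 -7.2] torque_on_tool 0.351
```

```bash
python3 -m handwheel '[{"offset":[-0.03,1.9,0.02],"rot":[0,0,1],"claw":-1},{"offset":[0,0,0],"rot":[0,0,0],"claw":-1},{"offset":[0,0,0],"rot":[0,0,0],"claw":-1}]' 30 >/dev/null
python3 st.py
```

```text
t 22.7 q [ 0.47  0.73 -0.79  1.99  0.76  0.75  0.38] p [ 0.5134 -0.0094  0.0822] yaw 156.19 rpy [-3.139e+00 -1.000e-03  2.726e+00]
F [-6.5 -5.9 -0.4] M [-1.28  1.33 -0.5 ] r 110.0 lat(tool y) -1.75 angpos 157.1 F_tool x,y [ 3.5 -8. ] torque_on_tool 0.376
```

```bash
python3 -m handwheel '[{"offset":[-0.03,1.9,0.02],"rot":[0,0,1],"claw":-1},{"offset":[0,0,0],"rot":[0,0,0],"claw":-1},{"offset":[-0.03,1.9,0.02],"rot":[0,0,1],"claw":-1},{"offset":[0,0,0],"rot":[0,0,0],"claw":-1},{"offset":[0,0,0],"rot":[0,0,0],"claw":-1}]' 30 >/dev/null
python3 st.py
```

```text
t 23.2 q [ 0.46  0.73 -0.78  1.98  0.75  0.75  0.34] p [ 0.5148 -0.0062  0.082 ] yaw 154.18 rpy [-3.139e+00 -2.000e-03  2.691e+00]
F [-8. -7. -1.] M [-1.48  1.5  -0.69] r 110.0 lat(tool y) -2.1 angpos 155.27 F_tool x,y [ 4.2 -9.8] torque_on_tool 0.385
```

```bash
python3 -m handwheel '[{"offset":[-0.03,1.9,0.02],"rot":[0,0,1],"claw":-1},{"offset":[0,0,0],"rot":[0,0,0],"claw":-1},{"offset":[0,0,0],"rot":[0,0,0],"claw":-1}]' 30 >/dev/null
python3 st.py
```

```text
t 23.5 q [ 0.45  0.72 -0.77  1.98  0.75  0.75  0.32] p [ 0.5155 -0.0046  0.082 ] yaw 153.17 rpy [-3.139e+00 -2.000e-03  2.673e+00]
F [-7.8 -7.3 -1.2] M [-1.6   1.61 -0.67] r 110.0 lat(tool y) -2.33 angpos 154.38 F_tool x,y [  3.6 -10. ] torque_on_tool 0.424
```

```bash
python3 -m handwheel '[{"offset":[0,1.5,0.02],"rot":[0,0,0],"claw":-1},{"offset":[0,0,0],"rot":[0,0,0],"claw":-1},{"offset":[0,0,0],"rot":[0,0,0],"claw":-1}]' 30 >/dev/null
python3 st.py
```

```text
t 23.8 q [ 0.45  0.73 -0.77  1.98  0.75  0.75  0.32] p [ 0.516  -0.0035  0.0819] yaw 153.16 rpy [-3.138e+00 -2.000e-03  2.673e+00]
F [-7.9 -8.7 -0.4] M [-1.83  1.81 -0.75] r 110.1 lat(tool y) -1.13 angpos 153.74 F_tool x,y [  3.1 -11.3] torque_on_tool 0.488
```

```bash
python3 -m handwheel '[{"offset":[0,1.9,0.02],"rot":[0,0,1.5],"claw":-1},{"offset":[0,0,0],"rot":[0,0,0],"claw":-1},{"offset":[0,0,0],"rot":[0,0,0],"claw":-1}]' 30 >/dev/null
python3 st.py; python3 -m handwheel '[{"offset":[0,0,0],"rot":[0,0,0],"claw":-1}]' 30 >/dev/null
python3 st.py
python3 - <<'E'
from h import *
f=imaging.grab_frame("top");crop(f,260,140,100,80,8,"pics/j1.png")
W=cloud(f); s=W[150:200,270:330].reshape(-1,3)
c=np.array([.6147,-.0522])
r=np.linalg.norm(s[:,:2]-c,axis=1); m=(r<0.042)&(r>0.022)&(s[:,2]>.09)&(s[:,2]<.112); print(np.median(s[m,2]),m.sum())
for n in (152,154,156,158,160): print(n,[np.round((proj(f,np.array([*(c+.0358*np.array([np.cos(np.radians(a)),np.sin(np.radians(a))])),.1005]))-[260,140]+.5)*8,0).tolist() for a in (n-90,n-135,n-180,n-225,n-270)])
E
```

```text
t 24.1 q [ 0.44  0.72 -0.77  1.98  0.74  0.75  0.3 ] p [ 0.5168 -0.0019  0.0819] yaw 151.65 rpy [-3.138e+00 -2.000e-03  2.647e+00]
F [-8.9 -8.9  0.5] M [-1.89  1.91 -0.81] r 110.0 lat(tool y) -2.21 angpos 152.79 F_tool x,y [  3.6 -12.1] torque_on_tool 0.506
t 24.2 q [ 0.44  0.72 -0.77  1.98  0.74  0.75  0.3 ] p [ 0.5168 -0.0019  0.0818] yaw 151.65 rpy [-3.138e+00 -2.000e-03  2.647e+00]
F [-8.5 -8.6 -0.2] M [-1.81  1.86 -0.81] r 110.1 lat(tool y) -2.18 angpos 152.78 F_tool x,y [  3.4 -11.6] torque_on_tool 0.459
0.10044574481721447 303
152 [[212.0, 207.0], [281.0, 149.0], [371.0, 156.0], [430.0, 224.0], [423.0, 313.0]]
154 [[210.0, 210.0], [277.0, 150.0], [367.0, 154.0], [428.0, 220.0], [425.0, 309.0]]
156 [[208.0, 214.0], [273.0, 152.0], [363.0, 153.0], [427.0, 216.0], [427.0, 306.0]]
158 [[207.0, 218.0], [269.0, 153.0], [359.0, 151.0], [425.0, 212.0], [428.0, 302.0]]
160 [[205.0, 222.0], [265.0, 155.0], [355.0, 150.0], [423.0, 209.0], [429.0, 298.0]]
```

View pics/j1.png

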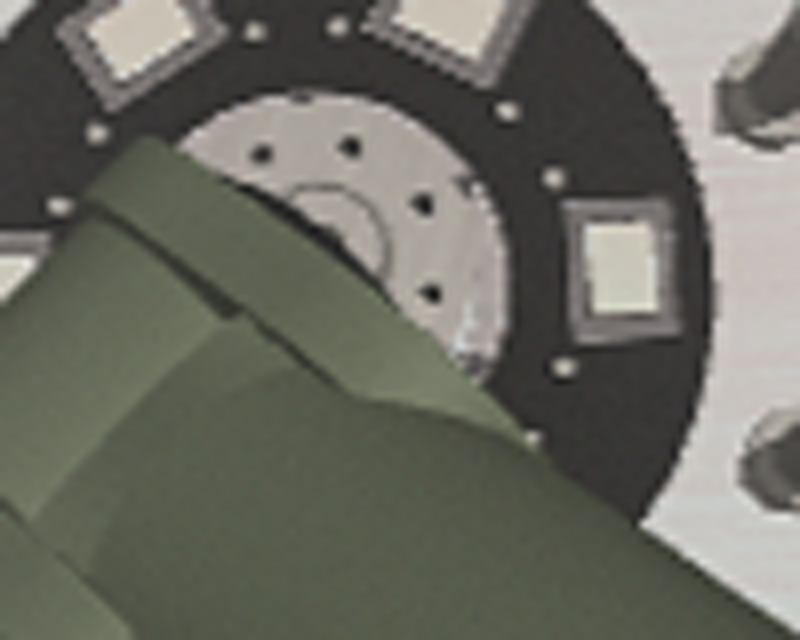

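```bash
python3 - <<'E'
from h import *
g=imaging.grab_frame("side");crop(g,225,160,75,60,10,"pics/k2.png")
f=imaging.grab_frame("top");crop(f,285,140,50,50,12,"pics/k1.png")
c=np.array([.6147,-.0522])
for n in (153,158,162): print(n,[np.round((proj(g,np.array([*(c+.0358*np.array([np.cos(np.radians(a)),np.sin(np.radians(a))])),.1003]))-[225,160]+.5)*10,0).tolist() for a in (n,n-45,n-90,n-135,n-180,n-225,n-270,n-315)])
for n in (153,158,162): print(n,[np.round((proj(f,np.array([*(c+.0358*np.array([np.cos(np.radians(a)),np.sin(np.radians(a))])),.1003]))-[285,140]+.5)*12,0).tolist() for a in (n-135,n-180,n-225,n-270)])
print("sp",(proj(f,np.array([*c,.114]))-[285,140]+.5)*12)
s=status.observe(); y=s['tool_rot'][2]; p=np.array(s['position'])
for d in (-.062,-.05,-.03,.03,.05,.069): print(d,(proj(g,p+d*np.array([np.cos(y),np.sin(y),0]))-[225,160]+.5)*10)
E
```

```text
153 [[337.0, 392.0], [255.0, 405.0], [186.0, 380.0], [170.0, 333.0], [216.0, 292.0], [296.0, 279.0], [364.0, 303.0], [382.0, 349.0]]
158 [[345.0, 388.0], [265.0, 406.0], [191.0, 385.0], [169.0, 339.0], [209.0, 295.0], [287.0, 279.0], [359.0, 299.0], [383.0, 344.0]]
162 [[351.0, 385.0], [272.0, 406.0], [196.0, 388.0], [168.0, 343.0], [203.0, 298.0], [279.0, 279.0], [354.0, 296.0], [384.0, 339.0]]
153 [[118.0, 225.0], [253.0, 233.0], [344.0, 333.0], [336.0, 467.0]]
158 [[103.0, 230.0], [239.0, 227.0], [338.0, 319.0], [342.0, 453.0]]
162 [[92.0, 235.0], [227.0, 223.0], [332.0, 308.0], [346.0, 442.0]]
sp [178.66425985 378.35932841]
-0.062 [363.4246897  453.80775954]
-0.05 [383.72931566 471.72282122]
-0.03 [417.98735069 501.94917514]
0.03 [524.00230683 595.48768612]
0.05 [560.4638293 627.6582085]
0.069 [595.64307544 658.69736016]
```

View pics/k2.png

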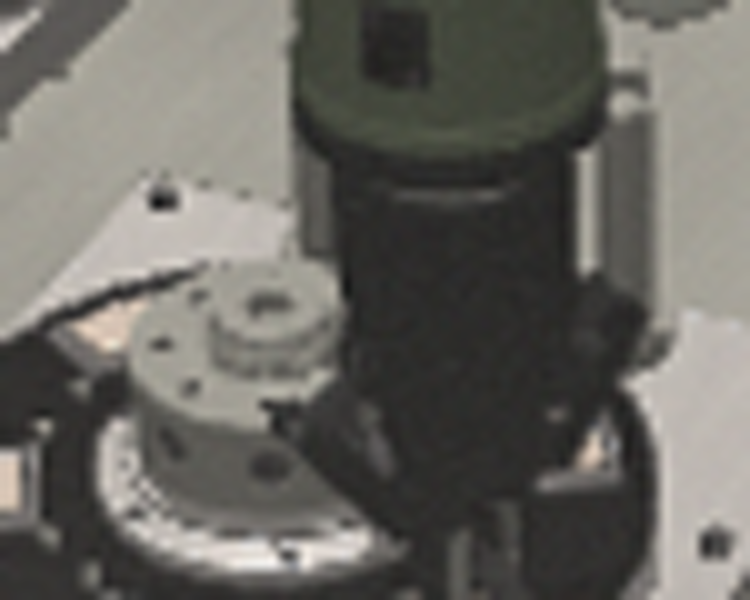

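View pics/k1.png

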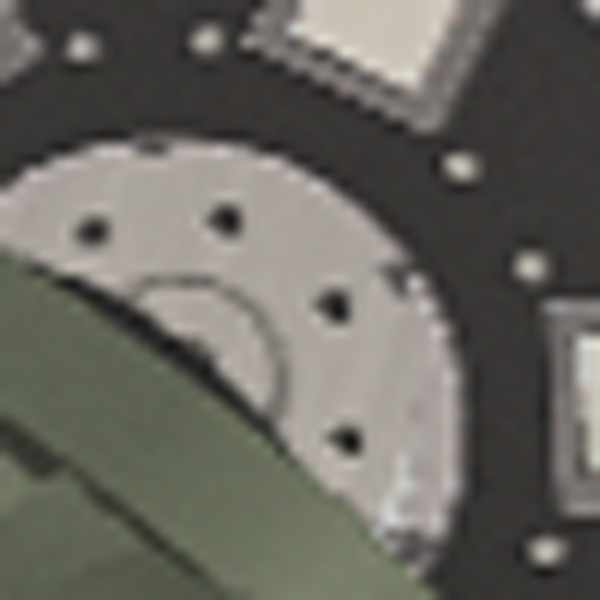

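```bash
python3 - <<'E'
from h import *
g=imaging.grab_frame("side");crop(g,240,180,75,60,10,"pics/l2.png")
s=status.observe(); y=s['tool_rot'][2]; p=np.array(s['position'])
for d in (-.062,-.05,-.03,.03,.05,.069): print(d,(proj(g,p+d*np.array([np.cos(y),np.sin(y),0]))-[240,180]+.5)*10)
E
python3 st.py
```

```text
-0.062 [213.38255779 253.77845628]
-0.05 [233.68705845 271.69342349]
-0.03 [267.94488305 301.91961885]
0.03 [373.95919551 395.45764582]
0.05 [410.42049924 427.62800406]
0.069 [445.59953561 458.66699848]
t 24.4 q [ 0.44  0.72 -0.77  1.98  0.74  0.75  0.3 ] p [ 0.5168 -0.0018  0.0819] yaw 151.65 rpy [-3.138e+00 -2.000e-03  2.647e+00]
F [-10.  -10.1  -1.3] M [-1.85  1.9  -0.77] r 110.1 lat(tool y) -2.17 angpos 152.78 F_tool x,y [  4.  -13.6] torque_on_tool 0.723
```

View pics/l2.png

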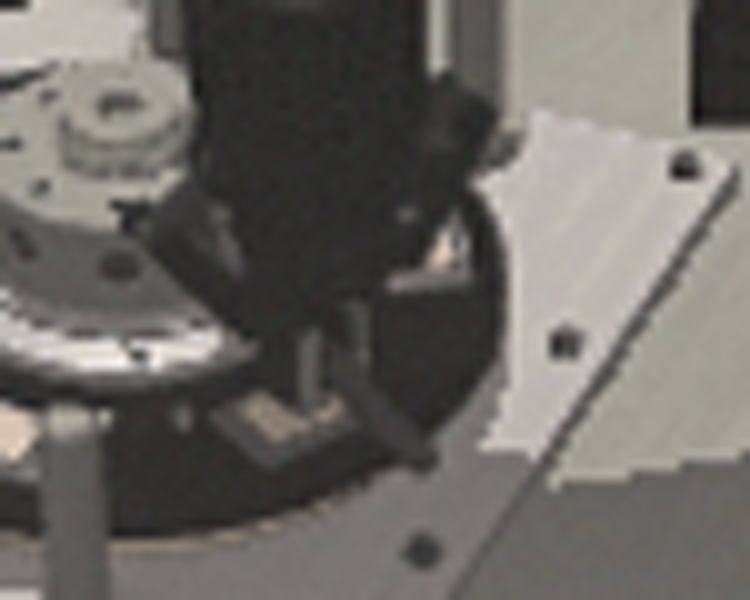

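```bash
python3 -m handwheel '[{"offset":[-0.1,-4.8,-0.03],"rot":[0,0,-3],"claw":-1},{"offset":[-0.1,-4.8,-0.03],"rot":[0,0,-3],"claw":-1},{"offset":[0,0,0],"rot":[0,0,0],"claw":-1}]' 30 >/dev/null
python3 st.py
```

```text
t 24.7 q [ 0.48  0.73 -0.79  1.99  0.76  0.76  0.4 ] p [ 0.5131 -0.0105  0.0821] yaw 157.77 rpy [-3.139e+00 -2.000e-03  2.754e+00]
F [-6.6 -6.4 -0.4] M [-1.4   1.24 -0.53] r 109.9 lat(tool y) 0.1 angpos 157.72 F_tool x,y [ 3.7 -8.5] torque_on_tool 0.401
```

```bash
python3 -m handwheel '[{"offset":[-0.1,-4.8,-0.03],"rot":[0,0,-2.5],"claw":-1},{"offset":[0,0,0],"rot":[0,0,0],"claw":-1},{"offset":[0,0,0],"rot":[0,0,0],"claw":-1}]' 30 >/dev/null
python3 st.py
```

```text
t 25.0 q [ 0.49  0.73 -0.8   1.99  0.77  0.76  0.44] p [ 0.5119 -0.0141  0.0823] yaw 160.21 rpy [-3.140e+00 -1.000e-03  2.796e+00]
F [-4.3 -4.8 -1.1] M [-0.98  0.92 -0.4 ] r 109.6 lat(tool y) 1.0 angpos 159.69 F_tool x,y [ 2.4 -6. ] torque_on_tool 0.251
```

```bash
python3 -m handwheel '[{"offset":[-0.1,-6.5,-0.03],"rot":[0,0,-3.5],"claw":-1},{"offset":[0,0,0],"rot":[0,0,0],"claw":-1},{"offset":[0,0,0],"rot":[0,0,0],"claw":-1}]' 30 >/dev/null
python3 st.py
python3 - <<'E'
from h import *
g=imaging.grab_frame("side");crop(g,225,170,75,60,10,"pics/m2.png")
f=imaging.grab_frame("top");crop(f,285,140,50,50,12,"pics/m1.png")
s=status.observe(); y=s['tool_rot'][2]; p=np.array(s['position'])
for d in (-.062,.03,.05,.069): print(d,(proj(g,p+d*np.array([np.cos(y),np.sin(y),0]))-[225,170]+.5)*10)
E
```

```text
t 25.3 q [ 0.51  0.73 -0.82  1.99  0.78  0.76  0.5 ] p [ 0.5105 -0.0194  0.0826] yaw 163.63 rpy [ 3.141 -0.     2.856]
F [-1.3 -1.9 -1.6] M [-0.44  0.15 -0.15] r 109.3 lat(tool y) 2.09 angpos 162.54 F_tool x,y [ 0.7 -2.2] torque_on_tool 0.091
-0.062 [374.84274038 344.03523689]
0.03 [581.08182561 459.83123614]
0.05 [627.57444033 485.93520558]
0.069 [672.31478108 511.05533477]
```

View pics/m1.png

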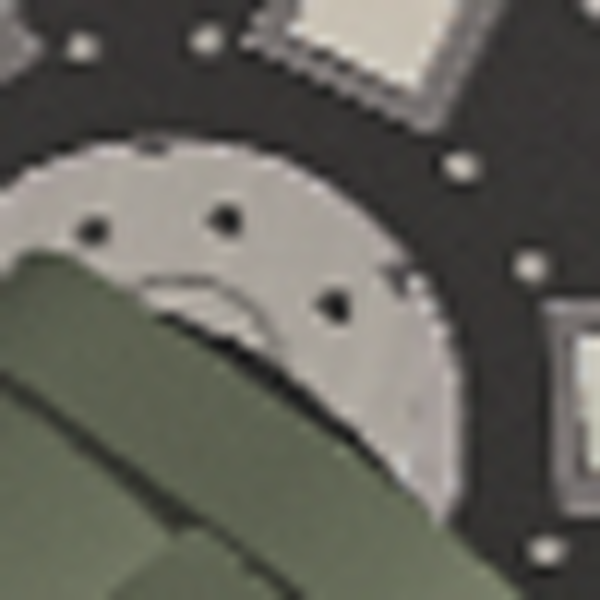

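View pics/m2.png

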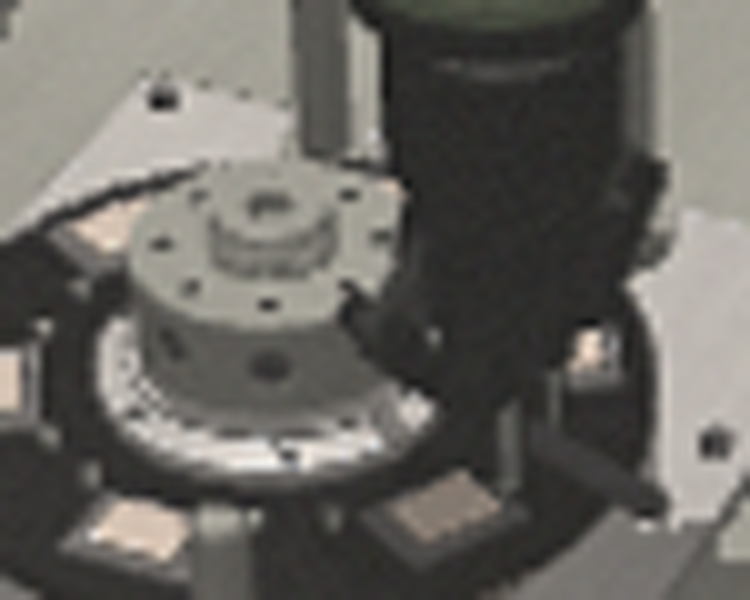

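```bash
python3 -m handwheel '[{"offset":[-1.5,0,0],"rot":[0,0,0],"claw":-1},{"offset":[-1.5,0,0],"rot":[0,0,0],"claw":-1},{"offset":[0,0,0],"rot":[0,0,0],"claw":-1}]' 30 >/dev/null
python3 st.py
```

```text
t 25.7 q [ 0.51  0.74 -0.82  1.99  0.78  0.77  0.51] p [ 0.5135 -0.0202  0.0826] yaw 163.72 rpy [3.142 0.    2.857]
F [-1.2 -2.7 -2.1] M [-0.54  0.24 -0.21] r 106.1 lat(tool y) 2.29 angpos 162.48 F_tool x,y [ 0.4 -3. ] torque_on_tool 0.109
```

```bash
python3 -m handwheel '[{"offset":[-1.5,0,0],"rot":[0,0,0],"claw":-1},{"offset":[-1.5,0,0],"rot":[0,0,0],"claw":-1},{"offset":[0,0,0],"rot":[0,0,0],"claw":-1}]' 30 >/dev/null
python3 st.py
```

```text
t 26.0 q [ 0.51  0.74 -0.82  1.98  0.78  0.77  0.51] p [ 0.5161 -0.0211  0.0825] yaw 163.72 rpy [ 3.142 -0.     2.857]
F [-3.7 -2.1 -0.3] M [-0.42  0.56 -0.2 ] r 103.3 lat(tool y) 2.21 angpos 162.49 F_tool x,y [ 3. -3.] torque_on_tool 0.116
```

```bash
python3 -m handwheel '[{"offset":[0.7,0,0],"rot":[0,0,0],"claw":-1},{"offset":[0,1.8,0],"rot":[0,0,1],"claw":-1},{"offset":[0,1.8,0.02],"rot":[0,0,1],"claw":-1},{"offset":[0,0,0],"rot":[0,0,0],"claw":-1}]' 60 >/dev/null
python3 st.py
```

```text
t 26.4 q [ 0.5   0.74 -0.81  1.98  0.78  0.77  0.48] p [ 0.5165 -0.0177  0.0826] yaw 161.61 rpy [-3.141  0.     2.821]
F [-2.  -5.4 -0.6] M [-1.23  0.18 -0.33] r 104.0 lat(tool y) 1.72 angpos 160.66 F_tool x,y [ 0.2 -5.8] torque_on_tool 0.272
```

```bash
python3 -m handwheel '[{"offset":[0,1.8,0],"rot":[0,0,1],"claw":-1},{"offset":[0,1.8,0.02],"rot":[0,0,1],"claw":-1},{"offset":[0,0,0],"rot":[0,0,0],"claw":-1}]' 60 >/dev/null
python3 st.py
```

```text
t 26.7 q [ 0.49  0.73 -0.8   1.98  0.77  0.77  0.44] p [ 0.5174 -0.0148  0.0824] yaw 159.58 rpy [-3.14  -0.     2.785]
F [-2.3 -8.  -0.8] M [-1.72  0.6  -0.51] r 104.3 lat(tool y) 1.07 angpos 158.99 F_tool x,y [-0.6 -8.3] torque_on_tool 0.355
```

```bash
python3 -m handwheel '[{"offset":[0,1.8,0],"rot":[0,0,1],"claw":-1},{"offset":[0,1.8,0.02],"rot":[0,0,1],"claw":-1},{"offset":[0,0,0],"rot":[0,0,0],"claw":-1}]' 60 >/dev/null
python3 st.py
```

```text
t 27.0 q [ 0.47  0.73 -0.79  1.97  0.76  0.76  0.4 ] p [ 0.5183 -0.012   0.0823] yaw 157.54 rpy [-3.139e+00 -1.000e-03  2.750e+00]
F [-4.8 -9.4 -1.4] M [-2.15  0.94 -0.72] r 104.5 lat(tool y) 0.35 angpos 157.35 F_tool x,y [  0.8 -10.5] torque_on_tool 0.375
```

```bash
python3 -m handwheel '[{"offset":[0,1.8,0],"rot":[0,0,1],"claw":-1},{"offset":[0,1.8,0.02],"rot":[0,0,1],"claw":-1},{"offset":[0,0,0],"rot":[0,0,0],"claw":-1}]' 60 >/dev/null
python3 st.py
python3 - <<'E'
from h import *
g=imaging.grab_frame("side");crop(g,225,170,75,60,10,"pics/n2.png")
f=imaging.grab_frame("top");crop(f,285,140,50,50,12,"pics/n1.png")
s=status.observe(); y=s['tool_rot'][2]; p=np.array(s['position'])
for d in (-.062,.03,.05,.069): print(d,(proj(g,p+d*np.array([np.cos(y),np.sin(y),0]))-[225,170]+.5)*10)
E
```

```text
t 27.3 q [ 0.46  0.73 -0.78  1.97  0.76  0.76  0.37] p [ 0.5194 -0.009   0.0821] yaw 155.52 rpy [-3.138e+00 -1.000e-03  2.714e+00]
F [ -6.8 -12.3  -0.4] M [-2.51  1.15 -0.75] r 104.6 lat(tool y) -0.16 angpos 155.61 F_tool x,y [  1.1 -14. ] torque_on_tool 0.716
-0.062 [356.26072838 343.89687247]
0.03 [532.00157557 477.28709157]
0.05 [571.81723441 507.50783729]
0.069 [610.20155487 536.64217344]
```

View pics/n1.png

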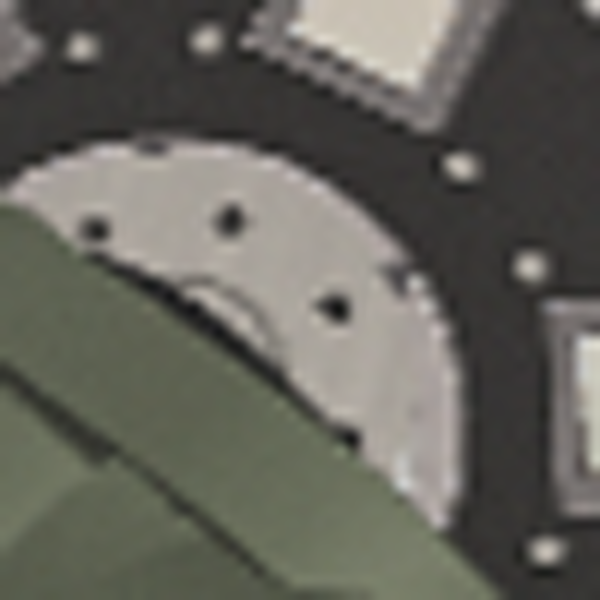

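View pics/n2.png

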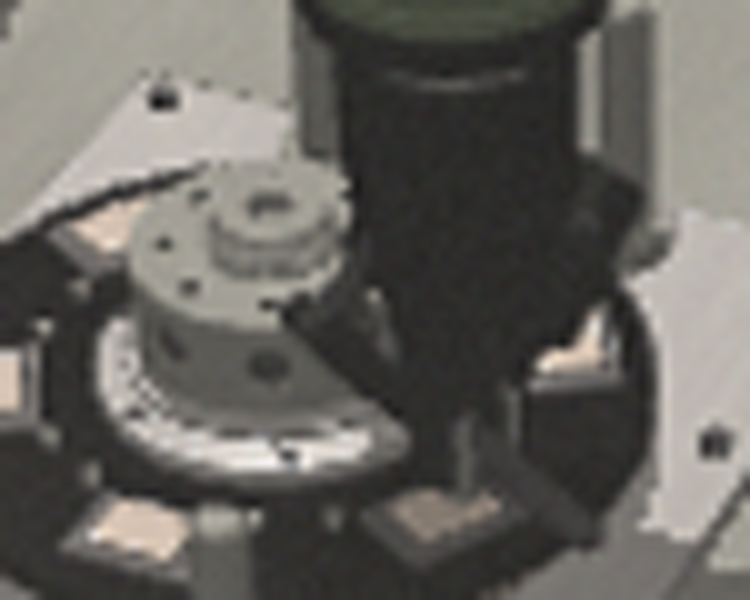

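```bash
python3 st.py; python3 -m handwheel '[{"offset":[0,0,0],"rot":[0,0,0],"claw":-1}]' 60 >/dev/null;  python3 st.py |tail -1;  python3 -m handwheel '[{"offset":[0,0,0],"rot":[0,0,0],"claw":-1}]' 60 >/dev/null;  python3 st.py |tail -1
```

```text
t 27.4 q [ 0.46  0.73 -0.78  1.97  0.76  0.76  0.37] p [ 0.5194 -0.0091  0.0821] yaw 155.56 rpy [-3.138e+00 -1.000e-03  2.715e+00]
F [ -5.4 -12.3  -0.1] M [-2.52  1.21 -0.8 ] r 104.6 lat(tool y) -0.16 angpos 155.65 F_tool x,y [ -0.2 -13.4] torque_on_tool 0.6
F [ -5.9 -11.3   0. ] M [-2.49  1.18 -0.78] r 104.6 lat(tool y) -0.18 angpos 155.65 F_tool x,y [  0.7 -12.7] torque_on_tool 0.548
F [ -5.4 -12.3  -0.3] M [-2.42  1.24 -0.81] r 104.6 lat(tool y) -0.19 angpos 155.66 F_tool x,y [ -0.2 -13.4] torque_on_tool 0.592
```

```bash
python3 -m handwheel '[{"offset":[0,1.8,0.02],"rot":[0,0,1],"claw":-1},{"offset":[0,1.8,0.02],"rot":[0,0,1],"claw":-1},{"offset":[0,0,0],"rot":[0,0,0],"claw":-1}]' 60 >/dev/null
python3 st.py;python3 -m handwheel '[{"offset":[0,0,0],"rot":[0,0,0],"claw":-1}]' 60 >/dev/null;  python3 st.py |tail -1
```

```text
t 27.9 q [ 0.45  0.73 -0.77  1.97  0.75  0.76  0.34] p [ 0.5208 -0.0061  0.082 ] yaw 153.5 rpy [-3.137e+00 -1.000e-03  2.679e+00]
F [ -6.8 -14.2  -0. ] M [-2.81  1.34 -0.93] r 104.6 lat(tool y) -0.62 angpos 153.84 F_tool x,y [ -0.2 -15.7] torque_on_tool 0.716
F [ -6.6 -13.7  -0.1] M [-2.81  1.31 -0.84] r 104.7 lat(tool y) -0.59 angpos 153.87 F_tool x,y [ -0.1 -15.2] torque_on_tool 0.749
```

```bash
python3 -m handwheel '[{"offset":[0,1.8,0.02],"rot":[0,0,1],"claw":-1},{"offset":[0,0,0],"rot":[0,0,0],"claw":-1},{"offset":[0,0,0],"rot":[0,0,0],"claw":-1}]' 60 >/dev/null
python3 st.py;python3 -m handwheel '[{"offset":[0,0,0],"rot":[0,0,0],"claw":-1}]' 60 >/dev/null;  python3 st.py |tail -1
```

```text
t 28.3 q [ 0.45  0.73 -0.77  1.97  0.75  0.76  0.32] p [ 0.5214 -0.0047  0.0819] yaw 152.53 rpy [-3.137e+00 -1.000e-03  2.662e+00]
F [ -7.9 -14.9   0.1] M [-2.98  1.47 -0.89] r 104.7 lat(tool y) -0.87 angpos 153.01 F_tool x,y [  0.1 -16.8] torque_on_tool 0.872
F [ -7.  -14.7  -0.5] M [-3.02  1.43 -0.91] r 104.7 lat(tool y) -0.83 angpos 152.99 F_tool x,y [ -0.6 -16.2] torque_on_tool 0.789
```

```bash
python3 -m handwheel '[{"offset":[0,1.8,0.02],"rot":[0,0,1],"claw":-1},{"offset":[0,0,0],"rot":[0,0,0],"claw":-1},{"offset":[0,0,0],"rot":[0,0,0],"claw":-1}]' 60 >/dev/null
python3 st.py;python3 -m handwheel '[{"offset":[0,0,0],"rot":[0,0,0],"claw":-1}]' 60 >/dev/null;  python3 st.py |tail -1
python3 - <<'E'
from h import *
f=imaging.grab_frame("top");crop(f,285,140,50,50,12,"pics/o1.png")
g=imaging.grab_frame("side");crop(g,225,170,75,60,10,"pics/o2.png")
E
python3 st.py |tail -1
```

```text
t 28.7 q [ 0.44  0.73 -0.77  1.96  0.74  0.76  0.3 ] p [ 0.5222 -0.0032  0.0819] yaw 151.53 rpy [-3.137e+00 -1.000e-03  2.645e+00]
F [ -7.1 -15.6  -0.5] M [-3.13  1.52 -0.89] r 104.7 lat(tool y) -1.05 angpos 152.11 F_tool x,y [ -1.2 -17.1] torque_on_tool 0.904
F [ -7.1 -15.1   1. ] M [-3.11  1.48 -0.91] r 104.7 lat(tool y) -1.03 angpos 152.1 F_tool x,y [ -0.9 -16.7] torque_on_tool 0.832
F [ -6.9 -14.8   0.2] M [-3.11  1.5  -0.87] r 104.7 lat(tool y) -1.07 angpos 152.11 F_tool x,y [ -1.  -16.4] torque_on_tool 0.846
```

View pics/o1.png

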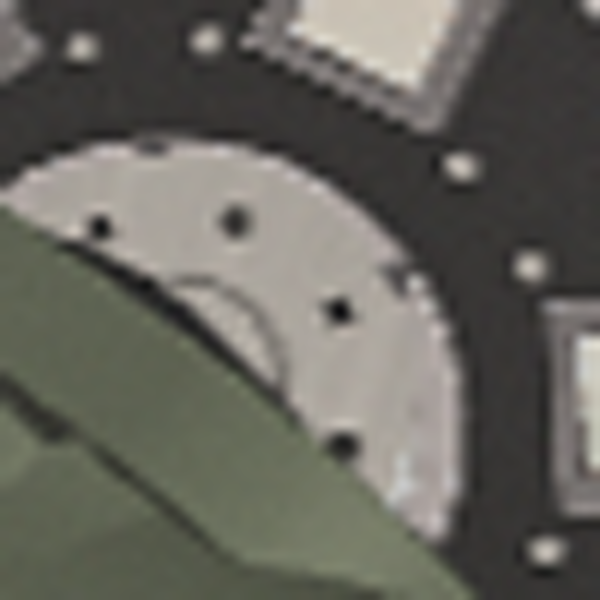

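View pics/o2.png

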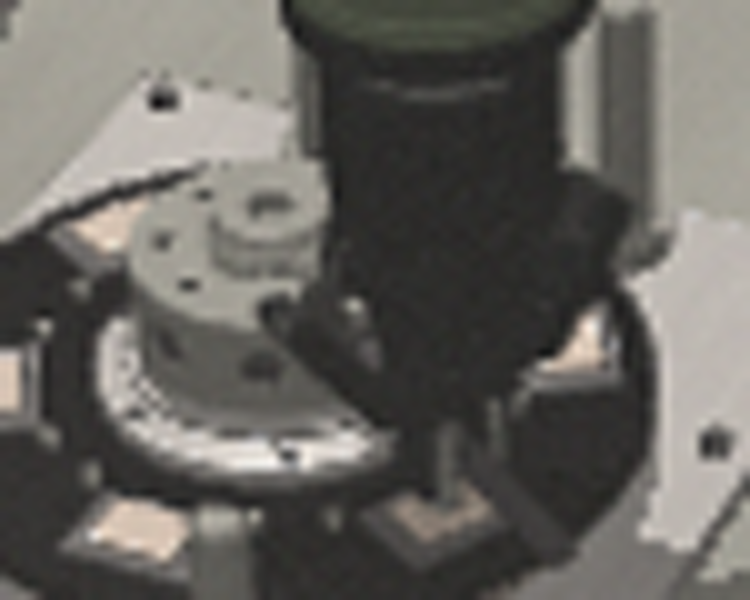

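```bash
python3 -m handwheel '[{"offset":[0,1.6,0.02],"rot":[0,0,1],"claw":-1},{"offset":[0,0,0],"rot":[0,0,0],"claw":-1},{"offset":[0,0,0],"rot":[0,0,0],"claw":-1}]' 60 >/dev/null
python3 st.py;python3 -m handwheel '[{"offset":[0,0,0],"rot":[0,0,0],"claw":-1}]' 60 >/dev/null;  python3 st.py |tail -1
```

```text
t 29.2 q [ 0.43  0.73 -0.76  1.96  0.74  0.76  0.29] p [ 0.5229 -0.0019  0.0819] yaw 150.52 rpy [-3.137e+00 -1.000e-03  2.627e+00]
F [ -8.1 -14.8   0.4] M [-3.19  1.62 -0.88] r 104.7 lat(tool y) -1.44 angpos 151.3 F_tool x,y [ -0.2 -16.9] torque_on_tool 0.884
F [ -7.9 -15.7  -0. ] M [-3.25  1.61 -0.89] r 104.7 lat(tool y) -1.42 angpos 151.3 F_tool x,y [ -0.8 -17.6] torque_on_tool 0.947
```

```bash
python3 -m handwheel '[{"offset":[0,-5.4,0],"rot":[0,0,-3],"claw":-1},{"offset":[0,-5.4,0],"rot":[0,0,-3],"claw":-1},{"offset":[0,0,0],"rot":[0,0,0],"claw":-1},{"offset":[0,0,0],"rot":[0,0,0],"claw":-1}]' 60 >/dev/null
python3 st.py
```

```text
t 29.7 q [ 0.47  0.73 -0.79  1.97  0.76  0.76  0.39] p [ 0.5191 -0.0101  0.0823] yaw 156.6 rpy [-3.14   0.     2.733]
F [-1.8 -8.7  0.1] M [-1.79  0.32 -0.53] r 104.5 lat(tool y) 0.7 angpos 156.22 F_tool x,y [-1.8 -8.7] torque_on_tool 0.382
```

```bash
python3 -m handwheel '[{"offset":[0,-4.5,0],"rot":[0,0,-2.5],"claw":-1},{"offset":[0,-3.6,0],"rot":[0,0,-2],"claw":-1},{"offset":[0,0,0],"rot":[0,0,0],"claw":-1},{"offset":[0,0,0],"rot":[0,0,0],"claw":-1}]' 60 >/dev/null
python3 st.py
```

```text
t 30.1 q [ 0.5   0.74 -0.81  1.98  0.77  0.76  0.47] p [ 0.5164 -0.0163  0.0825] yaw 161.14 rpy [3.141 0.    2.812]
F [ 0.6 -2.3 -0.7] M [-0.57 -0.07 -0.22] r 104.7 lat(tool y) 2.18 angpos 159.94 F_tool x,y [-1.3 -2. ] torque_on_tool -0.017
```

Unloaded. Withdraw along the bar, checking on the way.

```bash
python3 -m handwheel '[{"offset":[3,-0.8,0],"rot":[0,0,-0.4],"claw":-1},{"offset":[4,0,0],"rot":[0,0,0],"claw":-1},{"offset":[4,0,0],"rot":[0,0,0],"claw":-1},{"offset":[4,0,0],"rot":[0,0,0],"claw":-1},{"offset":[0,0,0],"rot":[0,0,0],"claw":-1}]' 60 >/dev/null
python3 st.py
python3 -m handwheel '[{"offset":[5,0,0],"rot":[0,0,0],"claw":-1},{"offset":[7,0,0],"rot":[0,0,0],"claw":-1},{"offset":[8,0,0],"rot":[0,0,0],"claw":-1},{"offset":[8,0,0],"rot":[0,0,0],"claw":-1},{"offset":[0,0,0],"rot":[0,0,0],"claw":-1},{"offset":[0,0,0],"rot":[0,0,0],"claw":-1}]' 60 >/dev/null
python3 st.py
python3 - <<'E'
from h import *
f=imaging.grab_frame("top");crop(f,260,140,100,80,8,"pics/p1.png")
g=imaging.grab_frame("side");crop(g,225,170,85,60,9,"pics/p2.png")
c=np.array([.6147,-.0522])
for n in (157,160): print(n,[np.round((proj(f,np.array([*(c+.0358*np.array([np.cos(np.radians(a)),np.sin(np.radians(a))])),.1003]))-[260,140]+.5)*8,0).tolist() for a in (n,n-45,n-90,n-135,n-180,n-225,n-270)])
s=status.observe(); y=s['tool_rot'][2]; p=np.array(s['position'])
for d in (-.081,-.03,.03,.069): print(d,(proj(g,p+d*np.array([np.cos(y),np.sin(y),0]))-[225,170]+.5)*9)
E
```

```text
t 30.6 q [ 0.49  0.72 -0.81  2.02  0.78  0.74  0.45] p [ 0.5011 -0.0122  0.0825] yaw 161.66 rpy [-3.142 -0.     2.821]
F [-0.6 -0.5 -1.1] M [ 0.02  0.02 -0.06] r 120.4 lat(tool y) 2.22 angpos 160.6 F_tool x,y [ 0.4 -0.6] torque_on_tool 0.014
t 31.2 q [ 0.48  0.69 -0.81  2.08  0.79  0.71  0.4 ] p [ 0.4751 -0.0037  0.0825] yaw 161.64 rpy [-3.141  0.     2.821]
F [ 0.8  0.2 -0.9] M [-0.03  0.02  0.06] r 147.7 lat(tool y) 2.03 angpos 160.85 F_tool x,y [-0.7  0.4] torque_on_tool -0.004
157 [[273.0, 369.0], [208.0, 306.0], [208.0, 216.0], [271.0, 153.0], [361.0, 152.0], [426.0, 214.0], [427.0, 304.0]]
160 [[279.0, 371.0], [211.0, 311.0], [205.0, 222.0], [265.0, 155.0], [355.0, 150.0], [423.0, 209.0], [429.0, 298.0]]
-0.081 [370.97415438 333.76691345]
-0.03 [470.20716361 393.87807712]
0.03 [591.42117137 467.30440082]
0.069 [672.93712461 516.68332064]
```

View pics/p2.png

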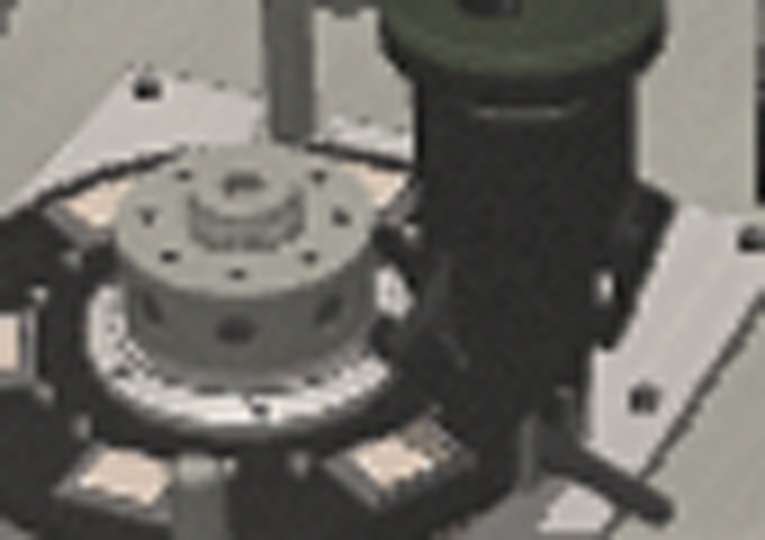

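View pics/p1.png

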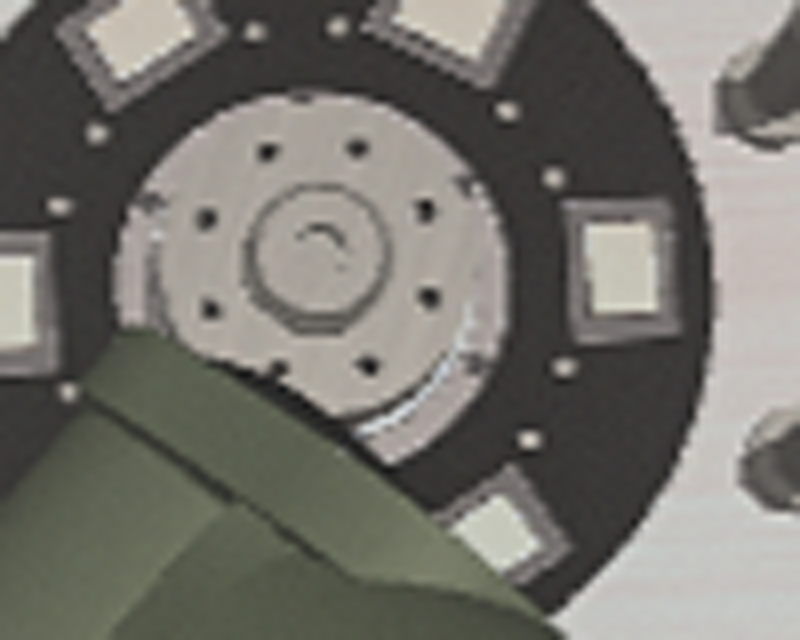

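```bash
python3 -m handwheel '[{"offset":[0,0,-40],"rot":[0,0,0],"claw":-1},{"offset":[0,0,-40],"rot":[0,0,-7.1],"claw":-1},{"offset":[0,0,-37],"rot":[0,0,-7.1],"claw":-1},{"offset":[3.3,30,0],"rot":[0,0,0],"claw":-1},{"offset":[3.3,45,0],"rot":[0,0,0],"claw":-1},{"offset":[3.3,45,0],"rot":[0,0,0],"claw":-1},{"offset":[3.3,45,0],"rot":[0,0,0],"claw":-1},{"offset":[3.3,45,0],"rot":[0,0,0],"claw":-1},{"offset":[3.3,45,0],"rot":[0,0,0],"claw":-1},{"offset":[3.3,45,0],"rot":[0,0,0],"claw":-1},{"offset":[3.3,45,0],"rot":[0,0,0],"claw":-1},{"offset":[0.6,15,0],"rot":[0,0,0],"claw":-1}]' 60 >/dev/null
python3 -m handwheel '[{"offset":[0,0,0],"rot":[0,0,0],"claw":-1},{"offset":[0,0,0],"rot":[0,0,0],"claw":-1},{"offset":[0,0,0],"rot":[0,0,0],"claw":-1}]' 60 >/dev/null
python3 st.py
python3 - <<'E'
from h import *
g=imaging.grab_frame("side");crop(g,180,200,85,75,9,"pics/q2.png")
s=status.observe(); y=s['tool_rot'][2]; p=np.array(s['position'])
for d in (-.081,-.05,.04,.069): print(d,(proj(g,p+d*np.array([np.cos(y),np.sin(y),0]))-[180,200]+.5)*9)
E
```

```text
t 32.8 q [-0.12  0.7  -0.96  1.7   0.64  1.09  0.22] p [0.4749 0.3558 0.1992] yaw 175.74 rpy [-3.141  0.     3.067]
F [ 0.3 -0.6 -1.7] M [0.02 0.01 0.03] r 169.7 lat(tool y) 396.49 angpos 108.92 F_tool x,y [-0.3 -0.6] torque_on_tool -0.002
-0.081 [150.61737891 454.21386113]
-0.05 [235.60976901 490.16424094]
0.04 [491.77410496 598.51753188]
0.069 [577.44099166 634.75321263]
```

View pics/q2.png

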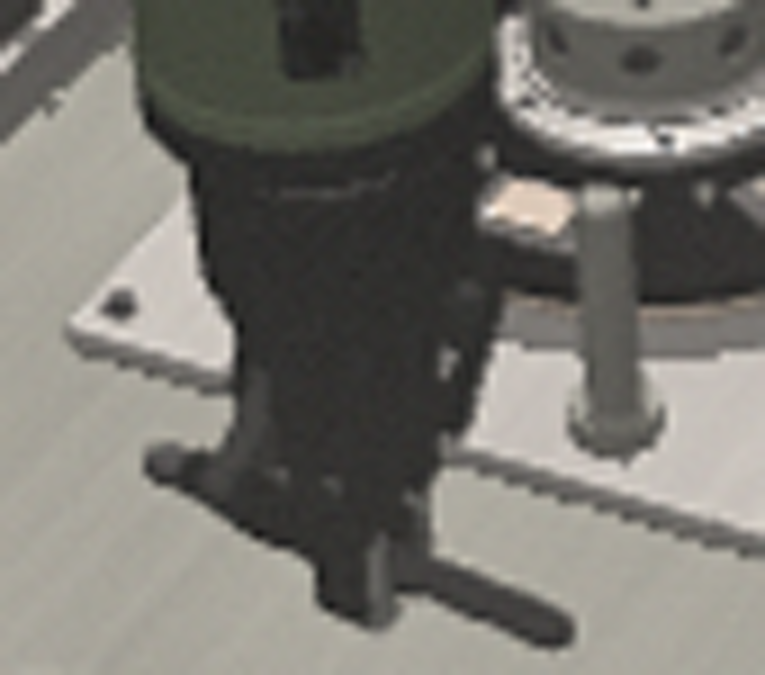

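```bash
python3 -m handwheel '[{"offset":[0.3,5,40],"rot":[0,0,0],"claw":-1},{"offset":[0,0,40],"rot":[0,0,0],"claw":-1},{"offset":[0,0,40],"rot":[0,0,0],"claw":-1},{"offset":[0,0,15],"rot":[0,0,0],"claw":-1},{"offset":[0,0,0],"rot":[0,0,0],"claw":-1},{"offset":[0,0,0],"rot":[0,0,0],"claw":-1},{"offset":[0,0,0],"rot":[0,0,0],"claw":-1}]' 60 >/dev/null
python3 st.py
```

```text
t 33.55 q [-0.2   0.87 -0.83  1.77  0.82  0.89  0.08] p [0.4752 0.3629 0.0664] yaw 175.8 rpy [3.140e+00 2.000e-03 3.068e+00]
F [-0.8  0.5 -0.8] M [0.01 0.07 0.01] r 169.5 lat(tool y) 403.72 angpos 108.58 F_tool x,y [0.8 0.5] torque_on_tool 0.275
```

```bash
python3 -m handwheel '[{"offset":[0,-2.1,8],"rot":[0,0,0],"claw":-1},{"offset":[0,0,8],"rot":[0,0,0],"claw":-1},{"offset":[0,0,5],"rot":[0,0,0],"claw":-1},{"offset":[0,0,0],"rot":[0,0,0],"claw":-1},{"offset":[0,0,0],"rot":[0,0,0],"claw":-1}]' 60 >/dev/null
python3 st.py
python3 - <<'E'
from h import *
g=imaging.grab_frame("side");crop(g,185,270,80,65,9,"pics/r2.png")
E
```

```text
t 34.05 q [-0.22  0.9  -0.81  1.78  0.85  0.85  0.06] p [0.474  0.3602 0.0432] yaw 175.84 rpy [-3.141 -0.     3.069]
F [ 0.3  0.9 -1.2] M [ 0.05  0.01 -0.04] r 170.2 lat(tool y) 401.14 angpos 108.83 F_tool x,y [-0.2  0.9] torque_on_tool -0.266
```

View pics/r2.png

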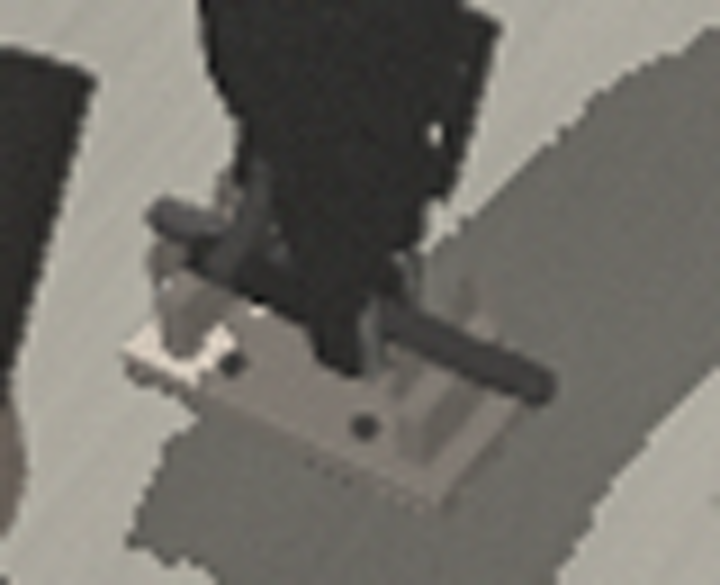

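```bash
python3 -m handwheel '[{"offset":[0,0.4,1.2],"rot":[0,0,0],"claw":-1},{"offset":[0,0,0],"rot":[0,0,0],"claw":-1},{"offset":[0,0,0],"rot":[0,0,0],"claw":-1}]' 20 >/dev/null
python3 st.py
python3 -m handwheel '[{"offset":[0,0,0],"rot":[0,0,0],"claw":-0.6},{"offset":[0,0,0],"rot":[0,0,0],"claw":-0.3},{"offset":[0,0,0],"rot":[0,0,0],"claw":0},{"offset":[0,0,0],"rot":[0,0,0],"claw":0.2},{"offset":[0,0,0],"rot":[0,0,0],"claw":0.2},{"offset":[0,0,0],"rot":[0,0,0],"claw":0.2}]' 20
python3 st.py
```

```text
t 34.4 q [-0.22  0.9  -0.81  1.78  0.85  0.85  0.06] p [0.4743 0.3607 0.0423] yaw 175.83 rpy [3.141 0.    3.069]
F [-0.1  0.4  2.2] M [ 0.09  0.03 -0.04] r 170.0 lat(tool y) 401.62 angpos 108.78 F_tool x,y [0.1 0.4] torque_on_tool -0.05
clock: 35.0
position: [0.4743, 0.3606, 0.0422]
tool_rot: [-3.142, -0.0, 3.069]
force: [0.2, -0.3, 0.6]
grip_width: 0.0509
t 35.0 q [-0.22  0.9  -0.81  1.78  0.85  0.85  0.06] p [0.4743 0.3606 0.0422] yaw 175.83 rpy [-3.142 -0.     3.069]
F [ 0.2 -0.3  0.6] M [-0.01 -0.   -0.  ] r 170.1 lat(tool y) 401.47 angpos 108.79 F_tool x,y [-0.2 -0.3] torque_on_tool -0.025
```

Now straight up, then back toward −y at height so the top camera can see.

```bash
python3 -m handwheel '[{"offset":[0,0,-15],"rot":[0,0,0],"claw":0.2},{"offset":[0,0,-40],"rot":[0,0,0],"claw":0.2},{"offset":[0,0,-50],"rot":[0,0,0],"claw":0.2},{"offset":[0,0,-50],"rot":[0,0,0],"claw":0.2},{"offset":[0,0,-50],"rot":[0,0,0],"claw":0.2},{"offset":[-3,-45,0],"rot":[0,0,0],"claw":0.2},{"offset":[-3,-45,0],"rot":[0,0,0],"claw":0.2},{"offset":[-3,-45,0],"rot":[0,0,0],"claw":0.2},{"offset":[-3,-45,0],"rot":[0,0,0],"claw":0.2},{"offset":[0,0,0],"rot":[0,0,0],"claw":0.2},{"offset":[0,0,0],"rot":[0,0,0],"claw":0.2}]' 20
python3 - <<'E'
from h import *
f=imaging.grab_frame("top");crop(f,110,190,60,80,7,"pics/s1.png")
cv2.imwrite("pics/s0.png",f["color"][:,:,::-1])
g=imaging.grab_frame("side");crop(g,190,280,70,50,9,"pics/s2.png");cv2.imwrite("pics/s3.png",g["color"][:,:,::-1])
E
```

```text
clock: 36.1
position: [0.4733, 0.1793, 0.2482]
tool_rot: [-3.141, 0.001, 3.067]
force: [-0.5, 0.5, 0.6]
grip_width: 0.0513
```

View pics/s1.png

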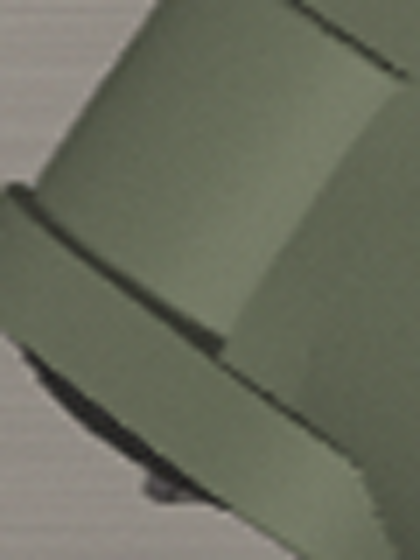

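View pics/s2.png

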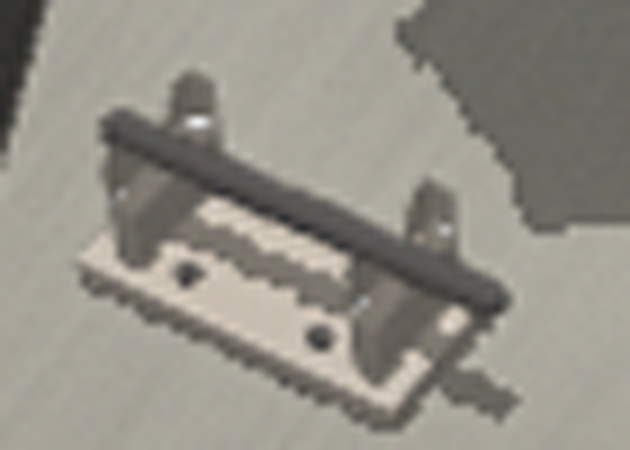

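View pics/s3.png

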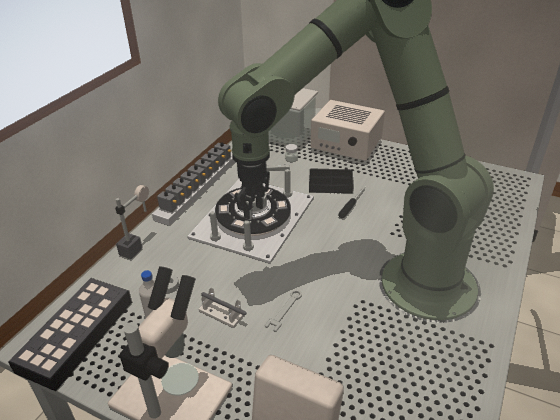

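View pics/s0.png

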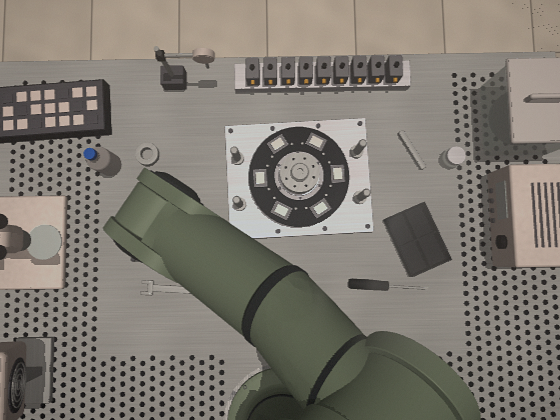

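```bash
python3 - <<'E'
from h import *
f=imaging.grab_frame("top");crop(f,260,140,100,80,8,"pics/t1.png")
E
```

```text
(no output)
```

View pics/t1.png

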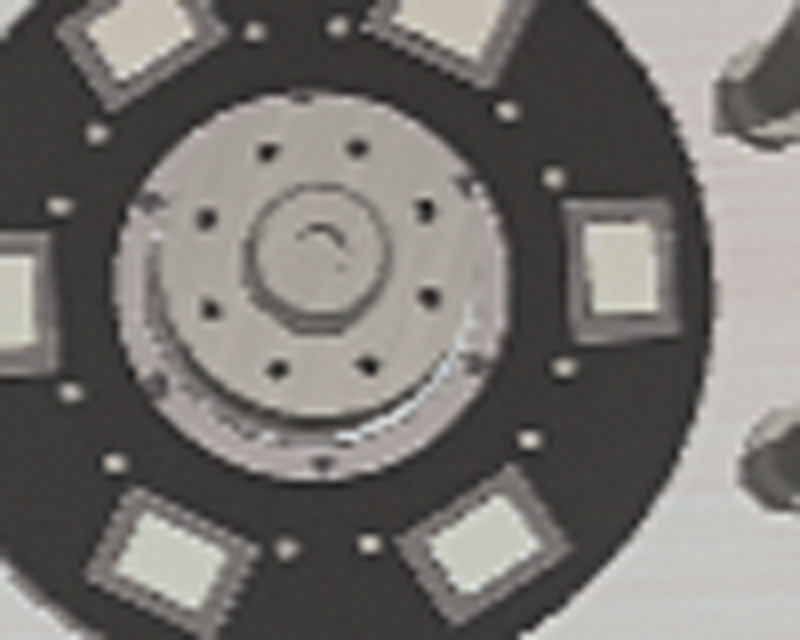

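The nut's dimples, for example at (268,152), (430,297) and (368,365), are where they stood when the bar came out. The bar lies in both notches, with its ends at (118,128) and (495,299) in the side crop.

```bash
python3 -c "
from workcell import bot
print(bot.job_done())"
```

```text
the job is handed in; nothing more can be done
None
```

The nut is tightened to about 0.9 N m and the bar is back in both notches of its cradle. I handed the job in at about 36 s. No verdict came back, and I could not read the clamp force itself, only the torque.

**What I did:**
- I made two swings in two holes, turning the nut about 140° clockwise in all.
- During the second swing the nut reached the spring and stopped turning at low torque. I eased off, pushed the bar fully into its hole, and tightened in 1° to 2° steps.
- The nut then turned about 3° more while the net torque rose from about 0.5 to about 0.9 N m. The last two readings were 0.88 and 0.95 N m.
- I took the load off, withdrew the bar and laid it back where I had picked it up.

**Last checks:**
- **Nut:** its dimples did not move when the bar was unloaded and pulled out, nor afterwards. From 0.9 N m I estimate a clamp of about 65 N, with the torque readings scattering by up to 0.1 N m.
- **Bar:** the side camera shows it in both notches within about 1 mm of its starting pose. The arm hid it from the top camera, so that view could not confirm it.
- **Surroundings:** the arm is clear of everything. The bystanders look unmoved in the pictures, but I did not measure them, and the arm hid part of the wrench in the last top view.

**What disagreed:** while tightening, the bar leaned up to about 10° ahead of the nut, because it gave in the grip. I therefore judged the torque from the net force and couple, and the turn from the dimples, not from the arm's angle.

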